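Fit the turntable's retaining ring with circlip pliers

ROBOT

A 6-joint arm with a two-finger parallel gripper is mounted at the origin on the work surface. World frame = base frame: x ahead of the robot, y to its left, z up, the work surface at z = 0. Lengths are in mm, angles in degrees, forces in N, time in s.
With the tool pointing down it reaches from about 300 to 850 mm from the base axis. Payload 4.2 kg.
Tool frame: the origin (TCP) lies midway between the tips of the shut fingers; the grasp point (between the pads) lies 19 mm behind it (env.grip_depth is the distance from the TCP to the grasp point, in mm); z points along the fingers, y is the line along which they close (so a half turn about z gives the same grasp; the last joint's range is limited). The gripper opens to 91 mm and grips with 3 to 60 N. Pads are 32 mm wide; open, the fingers measure 118 mm over their backs; the gripper's body (76 mm by 178 mm) begins 60 mm behind the grasp point.
Start: joints at [66.005, 18.312, 89.639, -0, 72.044, -1.146], TCP at [223.284, 529.894, 213.976] pointing down, gripper open.
Joint ranges: [-177.97, 177.97], [-48.28, 115.42], [12.27, 149.76], [-77.06, 257.06], [2.81, 150.46], [-146.56, 146.56]. Speed limits (degrees/s): [147.25, 147.25, 180, 180, 180, 180].

INTERFACE

Orientations are given as [roll, pitch, yaw] about the fixed x, y, z axes, in that order (R = Rz(yaw) Ry(pitch) Rx(roll)).
In Python, from workcell import env, eyes gives the robot as it stands.
- The arm moves only by the tool send_rows, never from a script. Its argument "motion" is a list of rows, each a list of 7 numbers: the shift along the world's x, y, z normalised to -1 to 1, where 1 is 0.5 m, then the turn, a rotation vector about the world's x, y, z normalised to -1 to 1, where 1 is 60 degrees, then the opening, from -1 (shut) to 1 (fully open). A call has 1 to 20 rows; each row is the pose to reach, as a shift and turn from the pose commanded when the call began; what a row does not reach only later rows make up. A row lasts 1/8 s, in which the tool goes at most 62.5 mm and 10.7 degrees, less where a joint would pass 70% of its speed; a pose out of reach is approached as far as the arm can. A call with a number of a shift or a turn outside -1 to 1 is refused whole. A call with a gripper value outside its range is refused whole. The fingers move at their own pace and stop on an object; "squeeze" is the grip in N (left out, the last holds). Time passes only in rows, so rows that repeat a pose let the fingers close. It gives the time, the measured TCP pose, the force, the opening and the grip force at its end, in the units of the state.
- env.state(): the state, without advancing time (a new reading comes with each control period).
- eyes.grab_frame(name): name is "side" or "top" or "wrist"; returns a dict with "pixels" (384x512x3 uint8, red, green, blue), "depth" (384x512 float32, mm along the optical axis (not along the pixel's ray), 0 where there is no reading), "fx", "fy", "cx", "cy" (pixels), "R" (3x3) and "t" (3): a world point X has camera coordinates R X + t; the wrist camera has in their place "T_tool_cam" (4x4, takes a point from camera to tool coordinates, whose origin is the TCP and whose axes are the flange's). Camera axes: x right, y down, z forward; pixel columns grow to the right and rows downward; lengths in mm; the calibration is good to about 2 mm. A picture is of the moment at which its call begins: read the wrist's pose just before it.
- env.job_done(): hands the job in; it is judged then, once.
The state is a dict: "time_s": time; "qpos": joint angles; "qvel": joint speeds; "effort": joint torques, N m; "ee_pos": TCP position; "ee_rot": TCP orientation; "force": force on the tool from outside, world axes, zero at the start; "torque": the same for the moment, N m; "gripper_width": finger opening in mm; "gripper_force": force on a finger pad.
Only numpy, scipy, OpenCV 4.12 (cv2) and the standard library are available. Lean on these libraries where they do the work, as an engineer would, in place of code of your own. Each camera call takes 0.05 s, during which the arm holds its last target. There are 200 camera calls.

TASK

Take the circlip pliers out of their wooden block and with their tips spread the retaining ring that lies in the red tray by its two eyes, without overstretching it. Bring it, open, down over the turntable's post until it rests gently on the brass washer, and let it close into the groove there, so that it sits flat and closed all round the post. Then stand the pliers upright in their block again; do not press hard on the tray or the washer, and leave the mug and the tub where they are.

Things in the scene. Friction and masses are not known exactly. Their poses are not given: they have to be found in the camera images.
- turntable: Wreath turntable: grey round base, 240 mm plywood disc, aluminium hub, and on its axis an upright bare steel post, 48 mm thick, its end bevelled to 41 mm over the last 5 mm. On the hub round the post lies a brass thrust washer, 68 mm across, 5 mm thick. Origin: on the post's axis, in the plane of the feet, z up. The disc turns freely; the washer and post do not.
- post_axis (a point): Point fixed to the base, on the post's axis, 84 mm above its origin. Post, disc and washer are clamped at an unmeasured height: the washer's top is anywhere from 9 mm below to 9 mm above this point, to be felt. The groove (44.6 mm across, 4.5 mm wide) starts at the washer's top; 20 mm of post stand above it. A ring over 1.5 mm above the washer misses the groove.
- ring_center (a point): External retaining ring (circlip), dark spring steel, 20 g, flat in the tray: 3 mm thick, 44 mm inside, 55 mm outside, open at a gap with a lug and eye on each side. Centre of the ring, half-way up (1.5 mm above its underside); z its axis, +x to the gap. Held by its eyes its back hangs by up to 0.15 rad. Open round the post, this point lies about 2 mm off the axis, away from the gap.
- ring_eyes (a point): Midway between the ring's eyes as it lies, 31.2 mm from its centre on +x, half-way up; same axes. The eyes' centres are at y = +7 and -7 mm from here: 5.6 mm holes in lugs 11 mm across.
- ring_left (a joint): How far the ring's arm on its +y side is bent open, rad. 0 closed (0 to 0.02 in the groove; 0.04 or more if closed on the post outside it). 0.15 just passes over the post, 0.20 easily; over 0.26 it is overstretched. Springs back; an eye pulls with about 4 N at 0 and 10 N at 0.20.
- ring_right (a joint): The same for the arm on the ring's -y side.
- pliers_grip (a point): Circlip pliers for outside rings, 180 mm, 150 g, tips down in the block. Point midway between the two black handles at the bows where they are gripped, 145 mm above the tips; z up along the pliers, handles and tips apart along y. Over the bows 56 mm at rest (each 16 mm wide in x, 18 mm high). A spring holds the handles apart: they begin to close at about 11 N.
- pliers_tips (a point): Midway between the ends of the two tips, same axes. At rest the tips' centres are at y = +6.2 and -6.2 mm. Each tip is a pin 2.5 mm thick, 3.8 mm long, round-ended, under a 7 mm wide shoulder that stops it in an eye.
- jaw_left (a joint): Opening of the jaw on +y, rad: 0 at rest; both jaws open equally as the handles are closed. With the ring on the tips the bows are about 32 mm apart for 0.15 rad of the ring's arms, 27 mm for 0.20, 20 mm for 0.26. Held 53 to 56 mm apart the pliers can be carried with the tips practically together.
- block: Plywood tool block on a 120 x 110 mm foot, 70 mm high (fixed), with an upright pocket for the pliers: 11.4 mm (x) by 26 mm (y), mouth bevelled, floor 8 mm above the bench. Origin on the bench under the pocket's centre. The tips stand on the pocket's floor, the pivot just above its mouth.
- tray: Shallow red plastic parts tray, 135 x 115 mm, rim 16 mm high, floor 3 mm thick (fixed). Origin under its centre, at bench height.
- mug: White china mug, 82 mm across, 92 mm high, with a handle; origin under its centre. Not part of the job.
- tub: Round clear tub of black poppy centres, 110 mm across, 50 mm high; origin under its centre. Not part of the job.

How it is judged (in metres and radians):
On the way, in this order (a step that is already met when the one before it is completed fails the run):
1. the ring is lifted out of the tray on the plier tips, spread by them (z of ring_center in the frame of tray above 0.03 m and contact force between pliers and ring above 1 N and value of joint each of ring_left, ring_right above 0.03 rad), for 0.1 s.
2. the ring, held open by the pliers, is round the post, down near its groove (horizontal distance between ring_center and turntable below 0.007 m and z of ring_center in the frame of turntable between 0.074 and 0.097 m and contact force between pliers and ring above 1 N and value of joint each of ring_left, ring_right above 0.08 rad), for 0.05 s.
At the end, for the whole second after the job is handed in: Ring in the groove: centre within 2.5 mm of the post's axis, 74 to 97 mm above the turntable's origin, level within 0.07 rad, both arms under 0.04 rad. Pliers in the block's pocket: tips within 12 mm of its centre, under 16 mm above the bench, upright within 0.2 rad (horizontal distance between ring_center and turntable below 0.0025 m and z of ring_center in the frame of turntable between 0.074 and 0.097 m and angle between ring_center's own z axis and vertical below 0.07 rad and value of joint each of ring_left, ring_right below 0.04 rad and horizontal distance between pliers_tips and block below 0.012 m and z of pliers_tips in the frame of block below 0.016 m and angle between pliers_tips's own z axis and vertical below 0.2 rad); the robot touches nothing.
It fails at once if the ring is overstretched: an arm opened beyond 0.26 rad (value of joint any of ring_left, ring_right above 0.26 rad).
It fails at once if the plier tips, or the ring while it is held open, press on the turntable (washer, hub or post) with over 25 N (contact force between pliers and turntable above 25 N or (contact force between ring and turntable above 25 N and value of joint each of ring_left, ring_right above 0.13 rad)).
It fails at once if the ring or the plier tips are pressed on the tray with over 25 N (contact force between any of ring, pliers and tray above 25 N).
It fails at once if the mug or the tub is moved by more than 20 mm (distance of any of mug, tub from where it was at the start of the episode above 0.02 m).
It also fails if it takes over 64 s, if anything falls off the work surface, if the arm or the gripper's body presses on something with over 40 N, if the wrist force passes 120 N, or if a joint passes its speed limit or range.

## Working session

There is one attempt and no reset: what is moved stays moved. The work goes in short steps, Python scripts to look and compute and a tool call to move; the robot and the scene stay as the last step left them, time stands still between calls to the robot, and variables do not carry over. Pictures are saved under pics/ and viewed, at most 10 in all, crops included, and the job is handed in when it is done.

Besides the shell and the picture viewer there is one more tool, called after "Request:" as name([rows], argument=value, ...), one row to a line, values as JSON. send_rows: Moves the arm, as the interface text tells. Its arguments: {"type":"object","properties":{"motion":{"type":"array"},"squeeze":{"type":"number"}},"required":["motion"]}

```bash
mkdir -p pics; ls; python3 - <<'E'
from workcell import env, eyes
import cv2, numpy as np, pickle
print(env.state())
for n in ("top","side"):
    f=eyes.grab_frame(n); pickle.dump(f,open(f"pics/{n}0.pkl","wb"))
    cv2.imwrite(f"pics/{n}0.png",cv2.resize(f["pixels"][:,:,::-1],(800,600),interpolation=cv2.INTER_CUBIC))
    print(n,f["fx"],f["cx"],f["cy"],f["R"],f["t"])
E
```

```text
pics
{'time_s': 0.0, 'qpos': array([ 6.60038360e+01,  1.83506141e+01,  8.97061039e+01, -1.64919684e-03,
        7.20424498e+01, -1.14663361e+00]), 'qvel': array([-0.01428728,  0.12012028, -0.10572484, -0.07034982,  0.17024608,
       -0.10998599]), 'effort': array([-1.33685598e-04, -4.12467813e+01, -2.31973135e+01,  7.30082486e-02,
        4.58428427e-02, -1.61685452e-04]), 'ee_pos': array([223.09178795, 529.41813381, 213.1326118 ]), 'ee_rot': array([-1.79900821e+02, -4.16806498e-04,  1.57150979e+02]), 'force': array([-0.2820222 ,  0.20579917, -0.08498197]), 'torque': array([ 0.00757796, -0.00628333, -0.04001091]), 'gripper_force': 0.0, 'gripper_width': 90.99492588682283}
top 437.2813540567867 254.73004293580328 193.15212769704908 [[-0.01638639 -0.99978222  0.01292242]
 [-0.9887711   0.01428324 -0.14875382]
 [ 0.14853685 -0.01521485 -0.98878982]] [ 16.96786601 558.14816549 976.53887703]
side 460.74118486592903 252.91040310431927 198.2095532284447 [[ 0.99003144 -0.14021115  0.01336331]
 [-0.07426008 -0.60025028 -0.79635736]
 [ 0.11967951  0.78742646 -0.60467874]] [-541.44260318  126.82266003 1256.71841403]
```

View pics/top0.png

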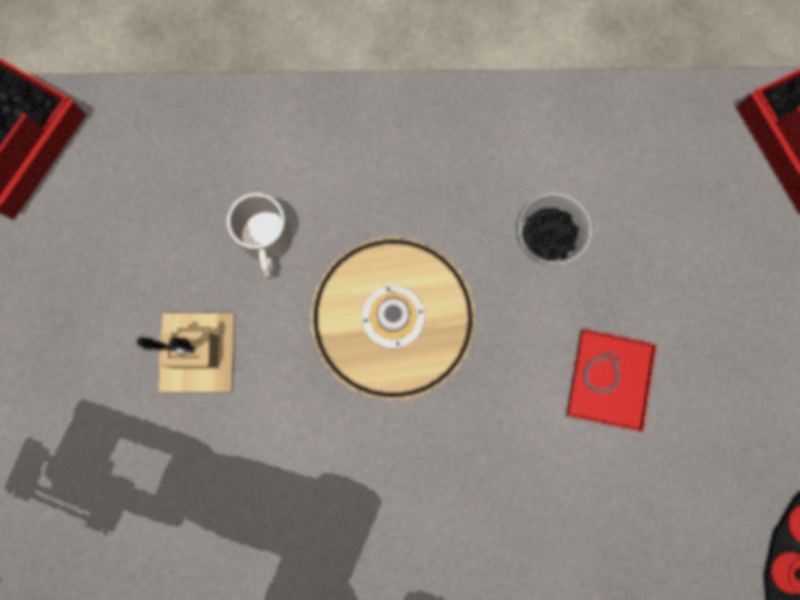

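View pics/side0.png

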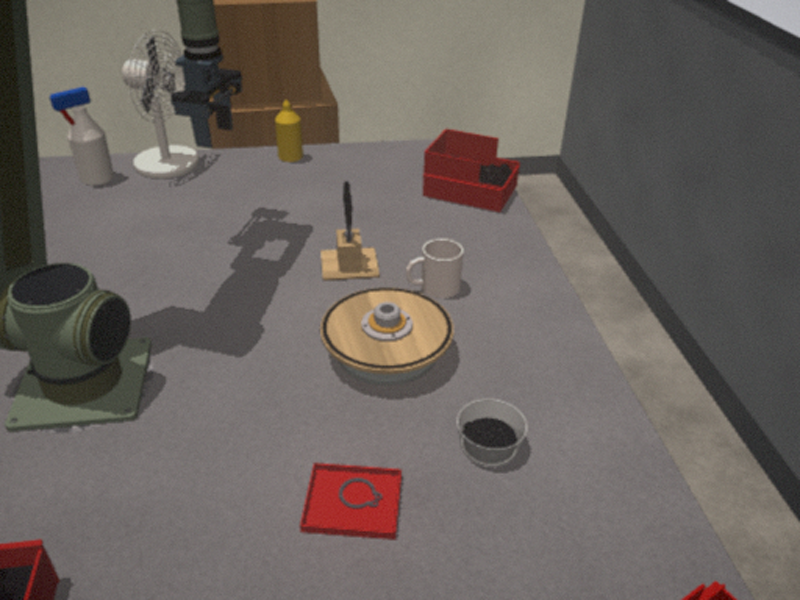

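The top view shows the block at (195,350) with the pliers' handles near (165,345), the mug at (257,222), the turntable post at (393,314), the tub at (554,229), the tray at (611,380), and the ring at (602,373) with its lugs toward the upper right. The side view agrees.

```bash
cat > h.py <<'E'
from workcell import env, eyes
import cv2, numpy as np, pickle
from scipy.spatial.transform import Rotation as Ro
def tool(s=None):
    s=s or env.state(); T=np.eye(4); T[:3,:3]=Ro.from_euler('xyz',s['ee_rot'],degrees=True).as_matrix(); T[:3,3]=s['ee_pos']; return T
def camT(f,Tt=None):  # camera->world
    if 'R' in f:
        T=np.eye(4); T[:3,:3]=f['R'].T; T[:3,3]=-f['R'].T@f['t']; return T
    return Tt@f['T_tool_cam']
def grab(n,tag):
    Tt=tool(); f=eyes.grab_frame(n); f['Tt']=Tt; pickle.dump(f,open(f'pics/{tag}.pkl','wb')); return f
def load(tag): return pickle.load(open(f'pics/{tag}.pkl','rb'))
def ray(f,u,v,z):
    T=camT(f,f.get('Tt')); d=T[:3,:3]@np.array([(u-f['cx'])/f['fx'],(v-f['cy'])/f['fy'],1]); o=T[:3,3]
    return o+d*(z-o[2])/d[2]
def proj(f,X):
    T=np.linalg.inv(camT(f,f.get('Tt'))); p=T[:3,:3]@np.asarray(X,float)+T[:3,3]
    return np.array([f['fx']*p[0]/p[2]+f['cx'],f['fy']*p[1]/p[2]+f['cy']])
def cloud(f):
    T=camT(f,f.get('Tt')); v,u=np.mgrid[:384,:512]; d=f['depth']
    P=np.stack([(u-f['cx'])/f['fx']*d,(v-f['cy'])/f['fy']*d,d],-1)
    P=P@T[:3,:3].T+T[:3,3]; P[d==0]=np.nan; return P
E
python3 - <<'E'
from h import *
f=load('top0'); s=load('side0'); k=.64
for n,u,v,z in (("block mouth",190,350,70),("handles",150,343,155),("post",393,314,104),("tub",554,229,50),("mug",257,222,92),("tray",611,380,10),("ring",602,373,4.5),("eyes",616,361,4.5)):
    print(n,ray(f,u*k,v*k,z).round(1))
for n,u,v,z in (("handles",348,190,160),("post",387,308,104),("ring",358,493,4.5),("eyes",376,496,4.5)):
    print('s',n,ray(s,u*k,v*k,z).round(1))
P=cloud(f)
# pliers points: highest near block
m=(P[...,1]>200)&(P[...,1]<420)&(P[...,0]>350)&(P[...,0]<620)&(P[...,2]>80)&(P[...,2]<220)
print('high',m.sum()); 
Q=P[m]; print(Q.mean(0).round(),Q.min(0).round(),Q.max(0).round())
# post
m=(abs(P[...,1]-0)<150)&(P[...,2]>70)&(P[...,2]<130); Q=P[m]; print(np.histogram(Q[:,2],bins=np.arange(70,130,4)))
print(load('top0')['fx'], env.grip_depth)
fw=eyes.grab_frame('wrist'); print(fw['T_tool_cam'].round(3),fw['fx'],fw['cx'],fw['cy'])
E
```

```text
block mouth [488.8 306.8  70. ]
handles [491.6 334.5 155. ]
post [531.9  16.6 104. ]
tub [ 664.6 -228.3   50. ]
mug [669.7 209.9  92. ]
tray [ 438.5 -313.3   10. ]
ring [ 449.5 -301.9    4.5]
eyes [ 467.4 -324.6    4.5]
s handles [495.6 352.3 160. ]
s post [532.7  12.4 104. ]
s ring [ 448.1 -303.4    4.5]
s eyes [ 474.  -312.4    4.5]
high 273
[493. 313. 149.] [483. 201.  80.] [619. 342. 194.]
(array([431, 337, 106,   1,   5,   2,  28, 197, 145,   1,   0,   0,   0,
         0]), array([ 70,  74,  78,  82,  86,  90,  94,  98, 102, 106, 110, 114, 118,
       122, 126]))
437.2813540567867 18.8
[[  -0.      -0.965   -0.264   73.746]
 [   1.      -0.      -0.       1.299]
 [   0.      -0.264    0.965 -171.608]
 [   0.       0.       0.       1.   ]] 277.0481718407772 252.56458401366837 185.8322439746374
```

Request:
send_rows([
  [0.1,-0.08,0.1,0,0,0,1],
  [0.534,-0.43,0.16,0,0,0,1],
  [0.534,-0.43,0.16,0,0,0,1],
  [0.534,-0.43,0.16,0,0,0,1],
  [0.534,-0.43,0.16,0,0,0,1],
  [0.534,-0.43,0.16,0,0,0,1],
  [0.534,-0.43,0.16,0,0,0,1],
  [0.534,-0.43,0.16,0,0,0,1],
  [0.534,-0.43,0.16,0,0,0,1],
  [0.534,-0.43,0.16,0,0,0,1],
])

```text
time_s: 1.4
ee_pos: [489.4, 315.7, 293.9]
ee_rot: [-180.0, -0.0, 157.3]
force: [-0.5, -0.3, 0.3]
gripper_width: 91.2
gripper_force: 0.0
```

```bash
python3 - <<'E'
from h import *
s=env.state(); print(s['time_s'],s['ee_pos'].round(1),s['ee_rot'].round(2))
f=grab('wrist','w_pl')
cv2.imwrite('pics/w_pl.png',cv2.resize(f['pixels'][:,:,::-1],(800,600),interpolation=cv2.INTER_CUBIC))
P=cloud(f)
m=(P[...,2]>110)&(P[...,2]<200)&(abs(P[...,0]-490)<70)&(abs(P[...,1]-315)<70); Q=P[m]
print(m.sum())
for a in range(110,200,10):
    q=Q[(Q[:,2]>=a)&(Q[:,2]<a+10)]
    if len(q)>5: print(a,len(q),q.min(0).round(),q.max(0).round(),q.mean(0).round(1))
E
```

```text
1.4 [489.4 315.7 293.9] [-1.8000e+02 -1.0000e-02  1.5725e+02]
546
110 34 [486. 297. 110.] [498. 338. 119.] [491.  312.2 115. ]
120 50 [486. 294. 120.] [498. 339. 130.] [489.9 312.3 125. ]
130 45 [486. 293. 130.] [498. 339. 140.] [490.  310.3 135.4]
140 23 [485. 290. 140.] [499. 343. 150.] [489.6 308.3 146.5]
150 60 [484. 289. 150.] [499. 344. 160.] [488.3 312.4 156. ]
160 72 [485. 288. 160.] [500. 344. 170.] [488.5 319.3 163.2]
170 40 [486. 291. 170.] [495. 342. 180.] [488.2 320.6 174.9]
180 173 [486. 290. 180.] [499. 341. 190.] [491.2 316.8 186.6]
190 49 [489. 293. 190.] [497. 340. 192.] [492.5 316.4 190.7]
```

View pics/w_pl.png

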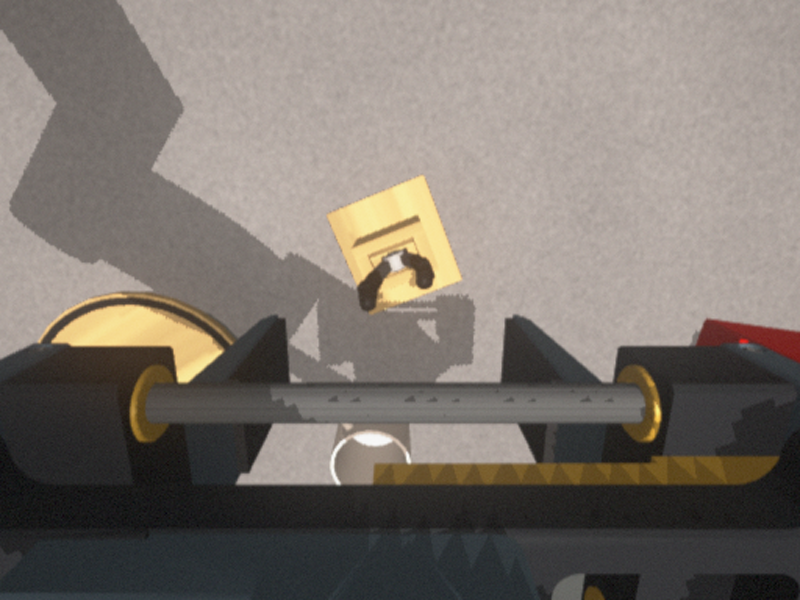

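The wrist view shows the block at about (395,245) and the two handle ends at (370,295) and (425,272). By depth the bows span y 289–344, which is 55 mm as it should be. Next I look at the post and the ring from working poses.

Request:
send_rows([
  [0.086,-0.6,-0.12,0,0,0,1],
  [0.086,-0.6,-0.12,0,0,0,1],
  [0.086,-0.6,-0.12,0,0,0,1],
  [0.086,-0.6,-0.12,0,0,0,1],
  [0.086,-0.6,-0.12,0,0,0,1],
  [0.086,-0.6,-0.12,0,0,0,1],
  [0.086,-0.6,-0.12,0,0,0,1],
  [0.086,-0.6,-0.12,0,0,0,1],
])

```text
time_s: 2.45
ee_pos: [533.4, 16.4, 234.4]
ee_rot: [180.0, 0.0, 157.3]
force: [0.6, 0.2, 0.3]
gripper_width: 91.5
gripper_force: 0.0
```

```bash
python3 - <<'E'
from h import *
s=env.state(); print(s['time_s'],s['ee_pos'].round(1),s['ee_rot'].round(2))
f=grab('wrist','w_post')
P=cloud(f)
for lo,hi in ((60,70),(70,76),(76,80),(80,84),(84,88),(88,94),(94,98),(98,102),(102,106),(106,112)):
    m=(P[...,2]>lo)&(P[...,2]<hi)&(np.hypot(P[...,0]-532,P[...,1]-15)<60); q=P[m]
    if len(q): print(lo,hi,len(q),q.min(0).round(1),q.max(0).round(1),q.mean(0).round(1), np.median(q[:,2]).round(1))
E
```

```text
2.45 [533.4  16.4 234.4] [1.7996e+02 3.0000e-02 1.5727e+02]
60 70 2782 [472.1 -44.8  61.7] [591.8  74.9  69.9] [522.3  13.7  64.5] 64.5
70 76 1856 [489.4 -28.4  70. ] [580.4  63.   76. ] [531.4  18.7  72.5] 72.5
76 80 925 [501.2 -16.1  76. ] [568.4  51.   80. ] [528.7  19.7  77.5] 77.4
80 84 7 [511.4  13.6  80.6] [527.8  40.   83.9] [518.3  28.6  82.6] 82.8
84 88 19 [511.1   4.5  84. ] [534.3  41.1  87.9] [516.3  23.9  86.2] 86.4
88 94 25 [511.2   3.   88. ] [529.   40.3  93.8] [516.8  27.2  90.9] 90.9
94 98 88 [511.   -6.7  94. ] [559.  41.  98.] [528.5  18.5  96.9] 97.1
98 102 706 [511.1  -5.9  98. ] [558.5  40.5 102. ] [533.6  17.9 100.9] 101.2
102 106 555 [514.6  -3.  102. ] [555.4  37.8 104.3] [534.5  17.7 102.5] 102.5
```

Request:
send_rows([
  [-0.06,-0.3,0,0,0,-0.1,1],
  [-0.13,-0.676,-0.15,0,0,-0.285,1],
  [-0.13,-0.676,-0.15,0,0,-0.285,1],
  [-0.13,-0.676,-0.15,0,0,-0.285,1],
  [-0.13,-0.676,-0.15,0,0,-0.285,1],
  [-0.13,-0.676,-0.2,0,0,-0.285,1],
  [-0.13,-0.676,-0.2,0,0,-0.285,1],
  [-0.13,-0.676,-0.2,0,0,-0.285,1],
  [-0.13,-0.676,-0.2,0,0,-0.285,1],
  [-0.13,-0.676,-0.2,0,0,-0.285,1],
])

```text
time_s: 3.75
ee_pos: [469.2, -322.3, 135.1]
ee_rot: [180.0, 0.1, 140.2]
force: [-0.2, 0.2, -0.4]
gripper_width: 91.3
gripper_force: 0.0
```

```bash
python3 - <<'E'
from h import *
s=env.state(); print(s['time_s'],s['ee_pos'].round(1),s['ee_rot'].round(2),s['qpos'].round(0))
f=grab('wrist','w_ring')
c=proj(f,[455,-310,4.5]); print(c)
u,v=c.astype(int)
im=f['pixels'][v-50:v+50,u-66:u+66,::-1]; print(u-66,v-50)
cv2.imwrite('pics/w_ring.png',cv2.resize(im,None,fx=6,fy=6,interpolation=cv2.INTER_CUBIC))
E
```

```text
3.75 [ 469.2 -322.3  135.1] [1.7998e+02 1.1000e-01 1.4016e+02] [-36.  21.  97.   0.  61. -86.]
[251.57615034 161.82091801]
185 111
```

View pics/w_ring.png

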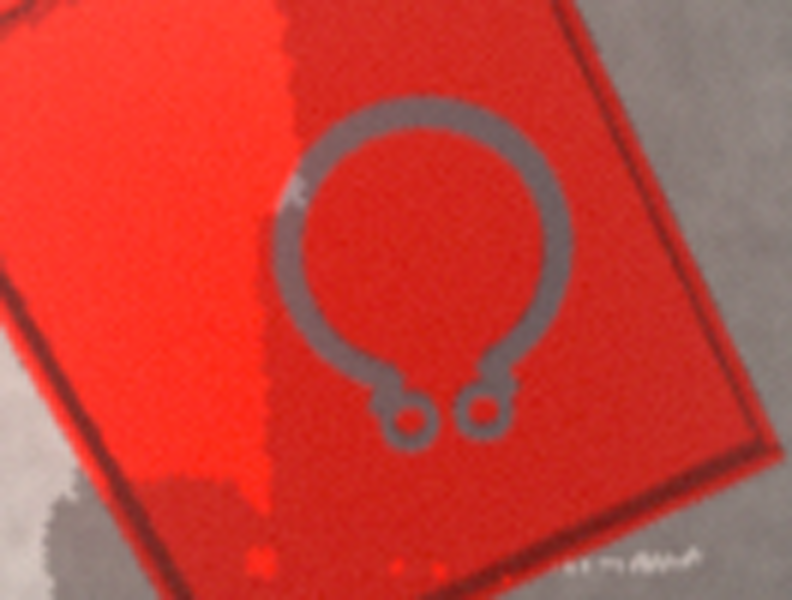

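The crop shows the ring centre at (423,246) and the eyes at (411,420) and (486,410). The fingers don't hide it.

```bash
python3 - <<'E'
from h import *
f=load('w_ring'); im=f['pixels'].astype(float)
cr=lambda u,v:((u+.5)/6-.5+185,(v+.5)/6-.5+111)
W={}
for n,p,z in (("c",(423,246),6),("e1",(411,420),6),("e2",(486,410),6)):
    u,v=cr(*p); W[n]=ray(f,u,v,z); print(n,round(u,2),round(v,2),W[n].round(2))
m=(W['e1']+W['e2'])/2; g=m-W['c']; print('mid',m.round(2),'sep',np.linalg.norm(W['e1']-W['e2']),'arm',np.linalg.norm(g),'ang',np.degrees(np.arctan2(g[1],g[0])))
d=W['e2']-W['e1']; print('ang perp',np.degrees(np.arctan2(d[1],d[0])))
# refine: circle fit of grey pixels in world
r,gc,b=im[...,0],im[...,1],im[...,2]
v,u=np.mgrid[:384,:512]; P=np.array([ray(f,a,c,6) for a,c in zip(u.ravel(),v.ravel())]).reshape(384,512,3)
grey=(gc>.55*r)
D=np.hypot(P[...,0]-W['c'][0],P[...,1]-W['c'][1]); mk=grey&(D>18)&(D<29.5)
from scipy.optimize import least_squares
q=P[mk][:,:2]; 
for _ in range(3):
    res=least_squares(lambda p:np.hypot(*(q-p[:2]).T)-p[2],[*W['c'][:2],24.7],loss='soft_l1'); print(res.x.round(2),len(q),res.cost)
    break
# depth around
Pc=cloud(f); mm=(np.hypot(Pc[...,0]-450,Pc[...,1]+302)<15); print('tray floor z',np.nanmedian(Pc[mm][:,2]))
# lugs: fit eye holes = red pixels blob within grey
for n in('e1','e2'):
    w=np.clip(.75-gc/r,0,None)*0; D=np.hypot(P[...,0]-W[n][0],P[...,1]-W[n][1]); k=D<2.6
    ww=np.clip(.6-gc/r,0,1)[k]; print(n,(P[k]*ww[:,None]).sum(0)/ww.sum())
# pliers yaw
f=load('w_pl'); Q=cloud(f); m=(Q[...,2]>150)&(Q[...,2]<195)&(abs(Q[...,0]-491)<12)&(abs(Q[...,1]-316)<40); q=Q[m]
L=q[q[:,1]>327]; R=q[q[:,1]<306]
for k in(L,R): print(len(k),k.min(0).round(1),k.max(0).round(1),k.mean(0).round(1))
# post
f=load('w_post'); Q=cloud(f); m=(Q[...,2]>98)&(np.hypot(Q[...,0]-533,Q[...,1]-17)<35); q=Q[m]; print('post',[(np.percentile(q[:,i],.5)+np.percentile(q[:,i],99.5))/2 for i in(0,1)],q[:,:2].min(0),q[:,:2].max(0))
m=(Q[...,2]>74.9)&(Q[...,2]<80)&(np.hypot(Q[...,0]-533,Q[...,1]-17)<45); q=Q[m]; print('washer',[(q[:,i].max()+q[:,i].min())/2 for i in(0,1)],np.percentile(q[:,2],[10,50,90]))
E
```

```text
c 255.08 151.58 [ 448.58 -299.65    6.  ]
e1 253.08 180.58 [ 472.19 -322.18    6.  ]
e2 265.58 178.92 [ 479.67 -310.22    6.  ]
mid [ 475.93 -316.2     6.  ] sep 14.099938911836043 arm 31.968727851255856 ang -31.178955163122186
ang perp 57.9727088804779
[ 449.38 -300.35   24.91] 551 354.85225032408914
tray floor z 255.22285892121803
e1 [ 472.08840815 -322.27672001    6.        ]
e2 [ 479.642709   -310.42050559    6.        ]
199 [485.3 330.7 150.2] [499.9 344.1 192.2] [490.4 337.8 177.8]
195 [484.3 287.7 150.1] [499.1 300.5 191.6] [489.8 295.7 176.2]
post [np.float64(524.5966848368984), np.float64(25.679661124013712)] [498.01313302  -5.87057467] [558.47651384  51.62601294]
washer [np.float64(534.944230337851), np.float64(13.626623156555144)] [76.49915939 77.39793015 78.24783655]
```

Request:
send_rows([
  [0,0,0.2,0,0,0.1,1],
  [0.02,0.9,0.2,0,0,0.663,1],
  [0.02,0.9,0.2,0,0,0.663,1],
  [0.02,0.9,0.2,0,0,0.663,1],
  [0.02,0.9,0.2,0,0,0.663,1],
  [0.02,0.9,0.2,0,0,0.663,1],
  [0.02,0.9,0.2,0,0,0.663,1],
  [0.02,0.9,0.2,0,0,0.663,1],
  [0.02,0.9,0.2,0,0,0.663,1],
  [0.02,0.9,0.2,0,0,0.663,1],
  [0.02,0.9,0.2,0,0,0.663,1],
])

```text
time_s: 5.18
ee_pos: [478.1, 125.6, 233.9]
ee_rot: [-180.0, -0.0, 179.8]
force: [-0.0, 0.2, 0.7]
gripper_width: 91.2
gripper_force: 0.0
```

Request:
send_rows([
  [0.028,0.381,0,0,0,0,1],
  [0.028,0.381,0,0,0,0,1],
  [0.028,0.381,0,0,0,0,1],
  [0.028,0.381,0,0,0,0,1],
  [0.028,0.381,-0.1,0,0,0,1],
  [0.028,0.381,-0.2,0,0,0,1],
  [0.028,0.381,-0.2,0,0,0,1],
  [0.028,0.381,-0.2,0,0,0,1],
], squeeze=25)

```text
time_s: 6.18
ee_pos: [493.8, 316.7, 135.9]
ee_rot: [179.9, 0.1, 179.7]
force: [-0.1, 0.3, 0.1]
gripper_width: 91.1
gripper_force: 0.0
```

```bash
python3 - <<'E'
from h import *
s=env.state(); print(s['time_s'],s['ee_pos'].round(1),s['ee_rot'].round(2),s['force'])
f=grab('wrist','w_gr')
cv2.imwrite('pics/w_gr.png',cv2.resize(f['pixels'][100:340,100:412,::-1],None,fx=2.5,fy=2.5,interpolation=cv2.INTER_CUBIC))
E
```

```text
6.175 [493.8 316.7 135.9] [1.7993e+02 1.4000e-01 1.7973e+02] [-0.07361642  0.29896082  0.06531528]
```

View pics/w_gr.png

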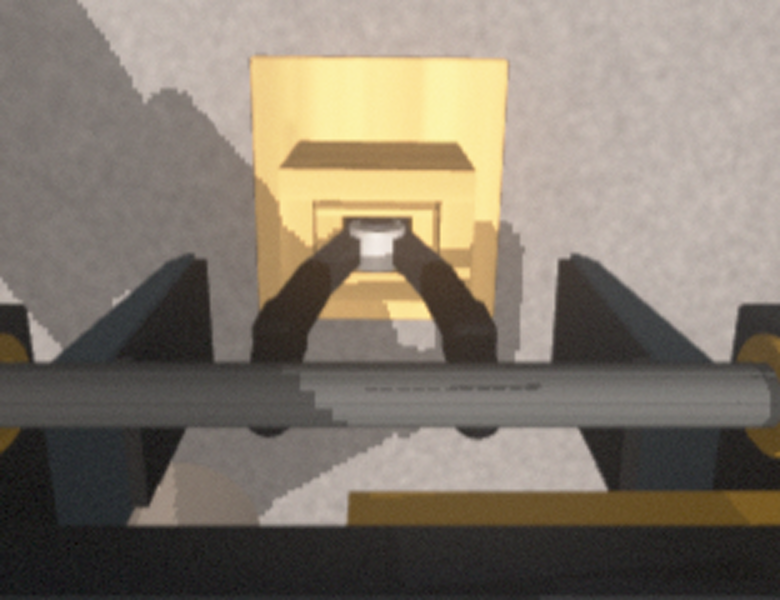

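The pliers stand upright between the fingers, with the handles at 252–497 and the fingers at 210–557. They sit about 2 mm toward −y of centre, so I shift the tool and close to 54 mm.

Request:
send_rows([
  [-0.003,-0.004,-0.003,0,0,0,1],
  [-0.003,-0.004,-0.003,0,0,0,0.4],
  [-0.003,-0.004,-0.003,0,0,0,0.25],
  [-0.003,-0.004,-0.003,0,0,0,0.19],
  [-0.003,-0.004,-0.003,0,0,0,0.19],
  [-0.003,-0.004,-0.003,0,0,0,0.19],
  [-0.003,-0.004,-0.003,0,0,0,0.19],
  [-0.003,-0.004,-0.003,0,0,0,0.19],
], squeeze=25)

```text
time_s: 7.22
ee_pos: [490.9, 315.4, 132.6]
ee_rot: [180.0, 0.0, 179.8]
force: [0.1, -1.0, 1.6]
gripper_width: 54.8
gripper_force: 11.2
```

Request:
send_rows([
  [0,0,0.02,0,0,0,0.19],
  [0,0,0.05,0,0,0,0.19],
  [0,0,0.1,0,0,0,0.19],
  [0,0,0.16,0,0,0,0.19],
  [0,0,0.22,0,0,0,0.19],
  [0,0,0.26,0,0,0,0.19],
  [0,0,0.26,0,0,0,0.19],
  [0,0,0.26,0,0,0,0.19],
])

```text
time_s: 8.22
ee_pos: [490.3, 315.1, 261.9]
ee_rot: [-180.0, -0.1, 179.8]
force: [0.6, 0.4, -1.5]
gripper_width: 54.3
gripper_force: 10.3
```

```bash
python3 - <<'E'
from h import *
s=env.state(); print(s['time_s'],s['ee_pos'].round(1),s['ee_rot'].round(2),s['force'].round(1),s['torque'].round(2),s['gripper_width'])
f=grab('wrist','w_up'); c=proj(f,(f['Tt']@[0,0,126.2,1])[:3]); print(c)
print(proj(f,(f['Tt']@[0,6.2,126.2,1])[:3]),proj(f,(f['Tt']@[0,-6.2,126.2,1])[:3]))
u,v=c.astype(int)
cv2.imwrite('pics/w_up.png',cv2.resize(f['pixels'][v-50:v+50,u-66:u+66,::-1],None,fx=6,fy=6,interpolation=cv2.INTER_CUBIC)); print(u-66,v-50)
E
```

```text
8.225 [490.3 315.1 261.9] [-1.7997e+02 -6.0000e-02  1.7983e+02] [ 0.6  0.4 -1.5] [ 0.06 -0.02  0.01] 54.32993592651235
[251.75491757 178.71020414]
[257.35746639 178.70901156] [246.15241582 178.7113967 ]
185 128
```

View pics/w_up.png

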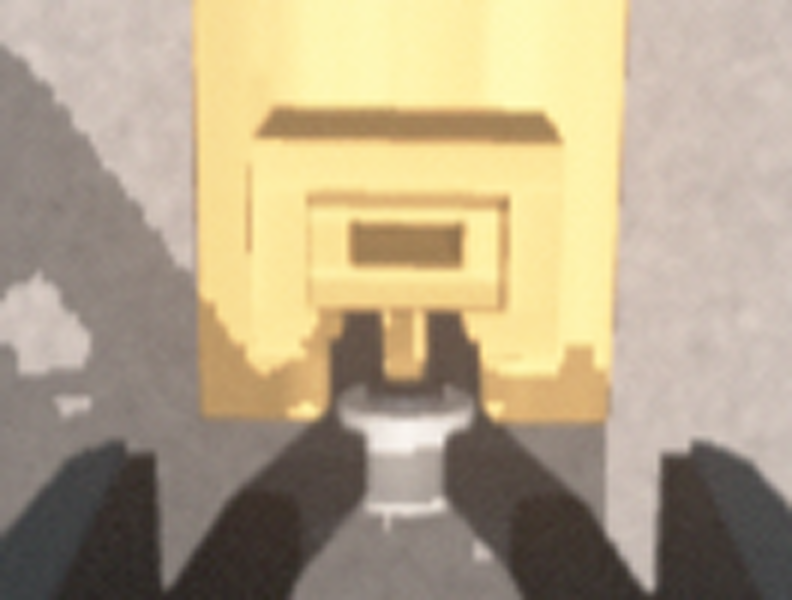

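The pliers hang upright from the fingers: the jaw noses are centred at (404,312), with the empty pocket behind at (407,243). The pins are hidden under the noses, so I use depth to get the pliers' offset and tilt in the tool frame.

```bash
python3 - <<'E'
from h import *
f=load('w_up'); P=cloud(f); Ti=np.linalg.inv(f['Tt']); Q=P@Ti[:3,:3].T+Ti[:3,3]
m=(abs(Q[...,1])<35)&(abs(Q[...,0])<25)&(Q[...,2]>-30)&(Q[...,2]<135)
q=Q[m]; print(len(q))
for a in range(-20,135,6):
    k=q[(q[:,2]>=a)&(q[:,2]<a+6)]
    if len(k)>2: print(a,len(k),'x',np.percentile(k[:,0],[10,50,95]).round(1),'y',k[:,1].min().round(1),k[:,1].max().round(1), 'y+',np.median(k[k[:,1]>0,1]).round(1) if (k[:,1]>0).any() else '', 'y-',np.median(k[k[:,1]<0,1]).round(1) if (k[:,1]<0).any() else '')
# pocket
f2=load('w_up'); 
for c in((350,220),(465,220),(350,268),(465,268)):
    u,v=(c[0]+.5)/6-.5+185,(c[1]+.5)/6-.5+128; print('pocket',ray(f2,u,v,70).round(1))
print(Ti.round(2)[:3,3], P[np.isfinite(P[...,2])].shape)
E
```

```text
3156
-20 327 x [ 2.7  5.8 16.8] y -34.9 35.0 y+ 28.1 y- -26.3
-14 237 x [ 1.4  9.1 16.8] y -34.8 34.8 y+ 28.2 y- -26.4
-8 285 x [-1.2  4.1 16.7] y -34.4 34.6 y+ 23.9 y- -23.2
-2 168 x [-3.2  3.4 15.2] y -30.5 32.9 y+ 18.2 y- -16.8
4 124 x [-3.5  3.2  4.3] y -22.0 23.4 y+ 16.2 y- -15.3
10 114 x [-3.4  3.2  4.3] y -21.3 23.0 y+ 15.9 y- -13.7
16 73 x [-5.6  0.2  3.9] y -20.5 20.8 y+ 13.1 y- -12.0
22 116 x [-5.1  1.8  2.3] y -19.6 20.6 y+ 12.4 y- -11.2
28 116 x [-4.6  1.6  2.4] y -17.9 19.6 y+ 10.6 y- -9.5
34 111 x [-5.3  1.8  2.3] y -16.8 17.8 y+ 9.2 y- -8.3
40 269 x [-6.5 -0.4  3.8] y -14.9 16.6 y+ 3.8 y- -3.7
46 152 x [-5.   3.1  6.1] y -13.6 14.5 y+ 5.4 y- -4.6
52 58 x [2.1 4.7 6.3] y -12.4 12.3 y+ 6.4 y- -6.4
58 10 x [1.8 4.5 5.3] y -10.2 11.0 y+ 9.1 y- -7.0
64 11 x [1.7 2.  2.3] y -10.4 11.3 y+ 10.4 y- -9.4
70 31 x [1.8 2.1 2.4] y -10.7 11.5 y+ 8.2 y- -7.8
76 37 x [1.7 2.  2.3] y -10.9 11.7 y+ 7.0 y- -7.1
82 28 x [1.7 2.1 2.3] y -11.1 11.9 y+ 8.9 y- -7.3
88 27 x [1.8 2.  2.2] y -11.5 12.2 y+ 8.1 y- -8.0
94 18 x [1.8 2.  2.3] y -11.7 12.4 y+ 8.3 y- -7.7
100 12 x [0.7 1.1 1.3] y -9.9 10.7 y+ 8.0 y- -7.4
106 20 x [0.8 1.1 1.3] y -10.2 10.8 y+ 7.1 y- -8.1
112 21 x [0.3 1.  1.3] y -10.4 9.9 y+ 7.7 y- -6.1
118 5 x [1.  1.1 1.1] y -9.5 -5.2 y+  y- -7.3
pocket [486.4 303.   70. ]
pocket [486.5 328.6  70. ]
pocket [497.3 302.9  70. ]
pocket [497.4 328.6  70. ]
[ 489.1  -316.42  262.57] (195765, 3)
```

Request:
send_rows([
  [0,-0.06,0,0,0,-0.05,0.19],
  [-0.03,-0.96,0.01,0,0,-0.527,0.19],
  [-0.03,-0.96,0.01,0,0,-0.527,0.19],
  [-0.03,-0.96,0.01,0,0,-0.527,0.19],
  [-0.03,-0.96,0.01,0,0,-0.527,0.19],
  [-0.03,-0.96,0.01,0,0,-0.527,0.19],
  [-0.03,-0.96,0.01,0,0,-0.527,0.19],
  [-0.03,-0.96,0.01,0,0,-0.527,0.19],
  [-0.03,-0.96,0.01,0,0,-0.527,0.19],
  [-0.03,-0.96,0.01,0,0,-0.527,0.19],
  [-0.03,-0.96,0.01,0,0,-0.527,0.19],
  [-0.03,-0.96,0.01,0,0,-0.527,0.19],
])

```text
time_s: 9.78
ee_pos: [475.9, -163.1, 267.4]
ee_rot: [180.0, -0.0, 148.3]
force: [0.3, 0.1, -2.4]
gripper_width: 54.5
gripper_force: 10.3
```

Request:
send_rows([
  [-0.003,-0.1,0,0,0,0,0.19],
  [-0.003,-0.2,-0.02,0,0,0,0.19],
  [-0.003,-0.305,-0.06,0,0,0,0.19],
  [-0.003,-0.305,-0.12,0,0,0,0.19],
  [-0.003,-0.305,-0.18,0,0,0,0.19],
  [-0.003,-0.305,-0.23,0,0,0,0.19],
  [-0.003,-0.305,-0.253,0,0,0,0.19],
  [-0.003,-0.305,-0.253,0,0,0,0.19],
  [-0.003,-0.305,-0.253,0,0,0,0.19],
])

```text
time_s: 10.9
ee_pos: [475.1, -317.3, 142.2]
ee_rot: [-180.0, 0.1, 148.2]
force: [-0.0, 0.2, -1.1]
gripper_width: 54.2
gripper_force: 10.3
```

```bash
cat >> h.py <<'E'
def tip(dx=-1.4,dy=.3,dz=124.6):
    return (tool()@[dx,dy,dz,1])[:3]
E
python3 - <<'E'
from h import *
s=env.state(); print(s['time_s'],s['ee_pos'].round(1),s['ee_rot'].round(2),s['force'].round(1),s['gripper_width']); print('tip',tip().round(2))
f=grab('wrist','w_ins'); T=f['Tt']
for n,X in (('tips',(T@[-1.4,.3,124.6,1])[:3]),('eyes',[475.9,-316.35,6]),('c',[449.2,-300.2,6])): print(n,proj(f,X))
c=proj(f,[475.9,-316.35,6]); u,v=c.astype(int)
cv2.imwrite('pics/w_ins.png',cv2.resize(f['pixels'][v-40:v+35,u-50:u+50,::-1],None,fx=8,fy=8,interpolation=cv2.INTER_CUBIC)); print(u-50,v-40)
E
```

```text
10.9 [ 475.1 -317.3  142.2] [-1.8000e+02  1.3000e-01  1.4824e+02] [-0.   0.2 -1.1] 54.16898785461804
tip [ 476.73 -317.93   17.57]
tips [251.62367345 180.85290689]
eyes [252.45239553 177.02405211]
c [252.15428    149.73477468]
202 137
```

View pics/w_ins.png

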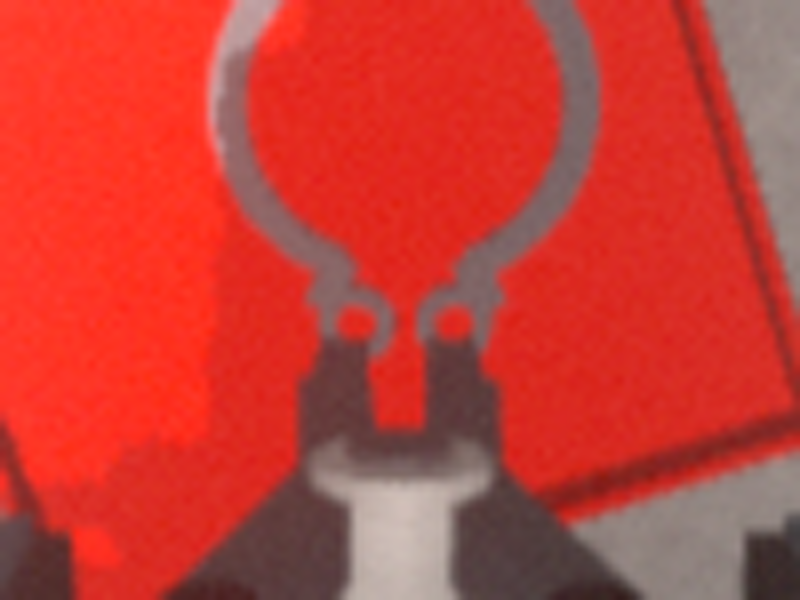

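The picture shows the eyes at (356,323) and (454,323) and the noses at 346 and 453 just below them. That calls for about 0.7 mm along tool y and 1.5 mm along tool x. I correct and go down.

Request:
send_rows([
  [-0.002,0.0027,0,0,0,0,0.19],
  [-0.002,0.0027,-0.01,0,0,0,0.19],
  [-0.002,0.0027,-0.018,0,0,0,0.19],
  [-0.002,0.0027,-0.018,0,0,0,0.19],
  [-0.002,0.0027,-0.018,0,0,0,0.19],
])

```text
time_s: 11.58
ee_pos: [473.3, -315.8, 131.9]
ee_rot: [180.0, -0.0, 148.2]
force: [0.6, -0.2, -1.0]
gripper_width: 54.3
gripper_force: 10.3
```

```bash
python3 - <<'E'
from h import *
s=env.state(); print(s['time_s'],s['ee_pos'].round(1),s['ee_rot'].round(2),s['force'].round(1),s['gripper_width']); print('tip',tip().round(2))
E
```

```text
11.575 [ 473.3 -315.8  131.9] [ 1.7999e+02 -1.0000e-02  1.4821e+02] [ 0.6 -0.2 -1. ] 54.27921073074744
tip [ 474.64 -316.24    7.3 ]
```

```bash
cat >> h.py <<'E'
def avg(n=6):
    a=[]
    for _ in range(n):
        s=env.state(); a.append(np.r_[s['ee_pos'],s['force'],s['gripper_width'],s['ee_rot'][2]%360, tip()]); eyes.grab_frame('side')
    a=np.array(a); print('t',env.state()['time_s'],'pos',a.mean(0)[:3].round(2),'sd',a.std(0)[:3].round(2),'F',a.mean(0)[3:6].round(2),'w,yaw',a.mean(0)[6:8].round(2),'tip',a.mean(0)[8:].round(2)); return a
E
python3 -c "
from h import *
avg(6)"
```

```text
t 11.875 pos [ 473.36 -315.82  132.03] sd [0.03 0.03 0.07] F [-0.17 -0.   -1.49] w,yaw [ 54.34 148.21] tip [ 474.73 -316.31    7.43]
```

Request:
send_rows([
  [0.0021,-0.0005,0,0,0,0,0.19],
  [0.0021,-0.0005,0,0,0,0,0.19],
  [0.0021,-0.0005,-0.002,0,0,0,0.19],
  [0.0021,-0.0005,-0.004,0,0,0,0.19],
  [0.0021,-0.0005,-0.004,0,0,0,0.19],
])

```text
time_s: 12.5
ee_pos: [474.3, -316.0, 129.8]
ee_rot: [180.0, -0.0, 148.2]
force: [-0.1, 0.6, -1.4]
gripper_width: 54.3
gripper_force: 10.3
```

```bash
python3 -c "
from h import *
avg(3)"
```

```text
t 12.65 pos [ 474.29 -315.99  129.89] sd [0.03 0.02 0.05] F [ 0.12  0.16 -1.55] w,yaw [ 54.18 148.21] tip [ 475.62 -316.45    5.29]
```

Request:
send_rows([
  [0,0,-0.0015,0,0,0,0.19],
  [0,0,-0.003,0,0,0,0.19],
  [0,0,-0.003,0,0,0,0.19],
])

```text
time_s: 13.02
ee_pos: [474.3, -316.0, 128.4]
ee_rot: [180.0, -0.0, 148.2]
force: [-0.6, -0.3, -1.1]
gripper_width: 54.4
gripper_force: 10.3
```

```bash
python3 -c "
from h import *
avg(2)"
```

```text
t 13.125 pos [ 474.33 -315.98  128.43] sd [0.   0.01 0.02] F [-0.05 -0.37 -1.38] w,yaw [ 54.44 148.21] tip [ 475.67 -316.45    3.83]
```

Request:
send_rows([
  [0,0,-0.001,0,0,0,0.19],
  [0,0,-0.002,0,0,0,0.19],
  [0,0,-0.002,0,0,0,0.19],
])

```text
time_s: 13.5
ee_pos: [474.6, -316.2, 127.9]
ee_rot: [180.0, 0.1, 148.2]
force: [-0.7, 0.1, 2.3]
gripper_width: 54.6
gripper_force: 10.7
```

Force rises only at floor height, tip z about 3.3, so the pins are through the eyes. I ease off 0.5 mm and start spreading.

Request:
send_rows([
  [0,0,0.0012,0,0,0,0.19],
  [0,0,0.0012,0,0,0,0.1],
  [0,0,0.0012,0,0,0,0.0],
  [0,0,0.0012,0,0,0,-0.1],
  [0,0,0.0012,0,0,0,-0.15],
  [0,0,0.0012,0,0,0,-0.15],
], squeeze=45)

```text
time_s: 14.25
ee_pos: [474.5, -317.3, 129.1]
ee_rot: [-179.9, 0.1, 148.2]
force: [-1.1, -3.0, 6.7]
gripper_width: 38.8
gripper_force: 21.2
```

```bash
python3 - <<'E'
from h import *
avg(2); print(env.state()['gripper_force'])
f=grab('wrist','w_sp'); c=proj(f,[475.9,-316.35,6]); u,v=c.astype(int)
cv2.imwrite('pics/w_sp.png',cv2.resize(f['pixels'][v-45:v+30,u-50:u+50,::-1],None,fx=8,fy=8,interpolation=cv2.INTER_CUBIC)); print(u-50,v-45)
E
```

```text
t 14.35 pos [ 474.49 -317.33  129.08] sd [0.01 0.   0.01] F [-0.91 -2.12  5.86] w,yaw [ 38.8  148.24] tip [ 475.96 -318.18    4.48]
21.20088492287323
202 135
```

View pics/w_sp.png

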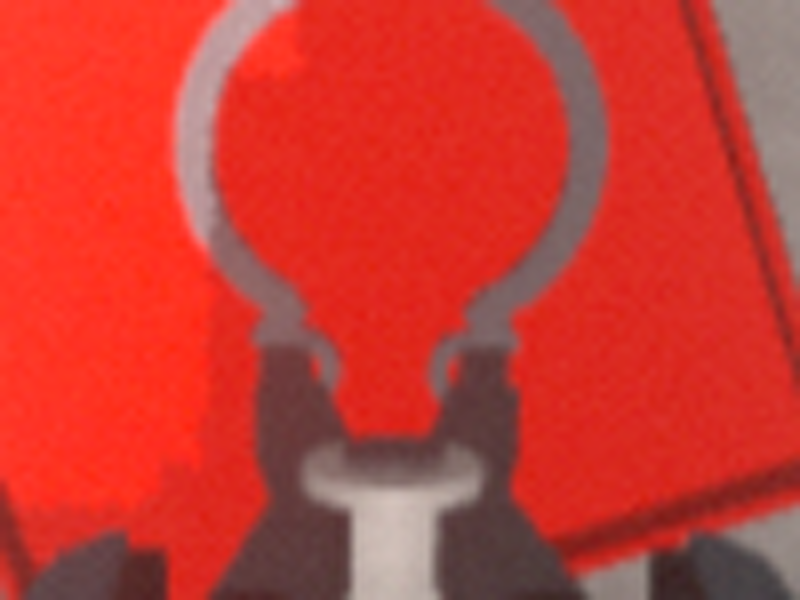

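Both pins sit in the eyes and the ring is visibly opening, with lugs at (280,335) and (490,335). I continue closing while easing up slightly.

Request:
send_rows([
  [0,0,0.0008,0,0,0,-0.2],
  [0,0,0.0012,0,0,0,-0.25],
  [0,0,0.0016,0,0,0,-0.29],
  [0,0,0.0016,0,0,0,-0.29],
])

```text
time_s: 14.9
ee_pos: [474.4, -316.7, 129.3]
ee_rot: [-179.9, 0.1, 148.2]
force: [-1.9, -3.7, 5.2]
gripper_width: 32.5
gripper_force: 23.5
```

Request:
send_rows([
  [0,0,0.002,0,0,0,-0.29],
  [0,0,0.004,0,0,0,-0.29],
  [0,0,0.006,0,0,0,-0.3],
  [0,0,0.008,0,0,0,-0.32],
  [0,0,0.008,0,0,0,-0.34],
])

```text
time_s: 15.52
ee_pos: [474.3, -315.7, 132.7]
ee_rot: [180.0, -0.0, 148.2]
force: [0.6, 0.1, -1.8]
gripper_width: 30.4
gripper_force: 22.4
```

```bash
python3 - <<'E'
from h import *
avg(2); print(env.state()['gripper_force'],env.state()['torque'])
E
```

```text
t 15.625 pos [ 474.32 -315.71  132.69] sd [0.01 0.02 0.03] F [ 0.6 -0.  -1.8] w,yaw [ 30.4  148.21] tip [ 475.65 -316.1     8.09]
22.461538561619818 [-0.00171051 -0.05520687  0.00411447]
```

Request:
send_rows([
  [0,0,0.005,0,0,0,-0.355],
  [0,0,0.02,0,0,0,-0.365],
  [0,0,0.04,0,0,0,-0.37],
  [0,0,0.07,0,0,0,-0.37],
  [0,0,0.1,0,0,0,-0.37],
  [0,0,0.1,0,0,0,-0.37],
  [0,0,0.1,0,0,0,-0.37],
])

```text
time_s: 16.5
ee_pos: [474.1, -315.9, 182.7]
ee_rot: [180.0, -0.0, 148.2]
force: [0.7, 0.1, -1.9]
gripper_width: 28.8
gripper_force: 23.3
```

```bash
python3 - <<'E'
from h import *
avg(2); print(env.state()['gripper_force'],env.state()['torque'])
f=grab('wrist','w_lift'); T=f['Tt']; c=proj(f,(T@[0,0,124,1])[:3]); u,v=c.astype(int)
cv2.imwrite('pics/w_lift.png',cv2.resize(f['pixels'][v-45:v+30,u-50:u+50,::-1],None,fx=8,fy=8,interpolation=cv2.INTER_CUBIC)); print(u-50,v-45,c)
P=cloud(f); Ti=np.linalg.inv(T); Q=P@Ti[:3,:3].T+Ti[:3,3]
m=(Q[...,2]>95)&(Q[...,2]<145)&(Q[...,0]>5)&(Q[...,0]<80)&(abs(Q[...,1])<45); q=Q[m]
for a in range(5,75,6):
    k=q[(q[:,0]>=a)&(q[:,0]<a+6)]
    if len(k): print(a,len(k),k[:,1].min().round(1),k[:,1].max().round(1),'z',np.percentile(k[:,2],[5,50,95]).round(1))
E
```

```text
t 16.6 pos [ 474.04 -315.83  182.58] sd [0.08 0.04 0.16] F [ 0.49  0.64 -2.04] w,yaw [ 28.87 148.21] tip [ 475.32 -316.25   57.98]
23.26751332730055 [ 0.00193118 -0.05337317  0.02838623]
201 134 [251.34694192 179.75655591]
5 63 -23.2 22.5 z [122.1 123.2 125.1]
11 69 -28.5 26.8 z [122.6 123.6 125.2]
17 56 -29.6 28.8 z [123.1 124.3 125.7]
23 53 -30.5 30.0 z [123.1 124.7 125.8]
29 61 -30.4 29.7 z [124.  125.3 126.5]
35 61 -29.3 28.6 z [124.5 125.8 126.8]
41 71 -27.1 25.3 z [124.9 126.2 127.4]
47 125 -22.7 22.1 z [125.4 126.8 128.1]
53 82 -14.0 13.5 z [126.1 127.1 128.8]
```

View pics/w_lift.png

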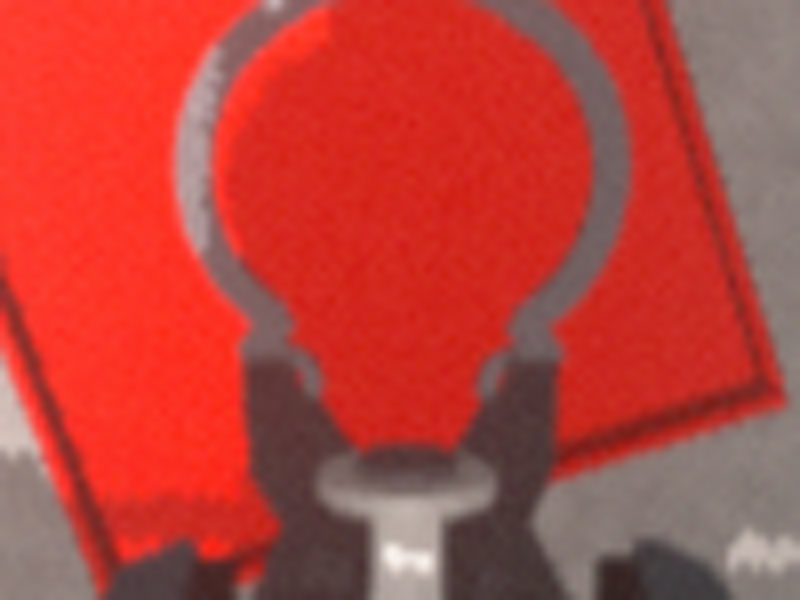

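The ring hangs open and symmetric on the tips, hanging about 0.08 rad. Now I fit its opening in the tool frame, using the same camera frame that measured the post, so calibration bias cancels at the same yaw.

```bash
python3 - <<'E'
from h import *
from scipy.optimize import least_squares
f=load('w_lift'); A=f['T_tool_cam']
P=cloud(f); Ti=np.linalg.inv(f['Tt']); Q=P@Ti[:3,:3].T+Ti[:3,3]
m=(Q[...,2]>110)&(Q[...,2]<135)&(Q[...,0]>14)&(Q[...,0]<62)&(abs(Q[...,1])<34); q=Q[m]
pl=np.linalg.lstsq(np.c_[q[:,:2],np.ones(len(q))],q[:,2],rcond=None)[0]; print('plane',pl, (q[:,2]-np.c_[q[:,:2],np.ones(len(q))]@pl).std())
# rectify image to tool xy on ring plane, 0.1mm
xs=np.arange(-5,70,.1); ys=np.arange(-40,40,.1); X,Y=np.meshgrid(xs,ys); Z=pl[0]*X+pl[1]*Y+pl[2]
Ai=np.linalg.inv(A); C=np.stack([X,Y,Z],-1)@Ai[:3,:3].T+Ai[:3,3]
mu=(f['fx']*C[...,0]/C[...,2]+f['cx']).astype(np.float32); mv=(f['fy']*C[...,1]/C[...,2]+f['cy']).astype(np.float32)
I=cv2.remap(f['pixels'].astype(np.float32),mu,mv,cv2.INTER_CUBIC); 
free=((I[...,1]/(I[...,0]+1))<.42).astype(np.uint8)
free[:, :int((8+5)/.1)]=1  # ignore lugs/noses
D=cv2.distanceTransform(free,cv2.DIST_L2,5); D[(X<20)|(X>40)|(abs(Y)>8)]=0
i=np.unravel_index(D.argmax(),D.shape); print('inscribed centre tool',X[i],Y[i],'r',D[i]*.1)
g=1-free; back=g&((X>38)&(np.hypot(X-X[i],Y-Y[i])<36)).astype(np.uint8)
b=np.c_[X[back>0],Y[back>0]]; r=least_squares(lambda p:np.hypot(*(b-p[:2]).T)-24.75,[30,0]).x; print('back-arc centre (ring_center)',r)
cv2.imwrite('pics/rect.png',I[...,::-1])
for yy in (X[i]-10,X[i],X[i]+10):
    row=g[:,int((yy+5)/.1)]; k=np.where(row)[0]; a=ys[k]; L=a[a<0];R=a[a>0]; print(yy,'inner',L.max(),R.min(),'outer',L[L>-33].min(),R[R<33].max())
w=load('w_post'); T=np.linalg.inv(w['Tt']); print('post in tool',(T@[534.9,17.4,100,1]).round(2),tool(env.state())[:3,3])
E
```

```text
plane [8.50321148e-02 1.05180339e-02 1.22502302e+02] 0.7882472008597291
inscribed centre tool 27.299999999999883 -0.5999999999994401 r 23.756859
back-arc centre (ring_center) [30.33681557 -0.49287165]
17.299999999999883 inner -23.89999999999977 22.60000000000089 outer -29.099999999999845 28.20000000000097
27.299999999999883 inner -25.9999999999998 25.100000000000932 outer -31.299999999999876 30.300000000001006
37.29999999999988 inner -24.099999999999774 22.900000000000894 outer -29.599999999999852 28.600000000000975
post in tool [ -0.95   1.45 134.39   1.  ] [ 473.99635215 -315.76131446  182.24968542][ WARN:0@0.175] global loadsave.cpp:1063 imwrite_ Unsupported depth image for selected encoder is fallbacked to CV_8U.
```

Request:
send_rows([
  [0,0.02,0.08,0,0,0,-0.39],
  [0.05,0.14,0.14,0,0,0.05,-0.41],
  [0.1,0.26,0.14,0,0,0.151,-0.41],
  [0.14,0.36,0.14,0,0,0.151,-0.41],
  [0.16,0.46,0.14,0,0,0.151,-0.41],
  [0.173,0.56,0.14,0,0,0.151,-0.41],
  [0.173,0.62,0.14,0,0,0.151,-0.41],
  [0.173,0.645,0.14,0,0,0.151,-0.41],
  [0.173,0.645,0.14,0,0,0.151,-0.41],
  [0.173,0.645,0.14,0,0,0.151,-0.41],
])

```text
time_s: 17.9
ee_pos: [560.8, 5.3, 252.8]
ee_rot: [-180.0, 0.0, 157.2]
force: [0.9, -1.5, -1.0]
gripper_width: 27.1
gripper_force: 24.4
```

```bash
python3 - <<'E'
from h import *
avg(2); print(env.state()['gripper_force'])
f=grab('wrist','w_over'); T=f['Tt']; A=f['T_tool_cam']; Ti=np.linalg.inv(T)
Q=cloud(f)@Ti[:3,:3].T+Ti[:3,3]
print('post centre predicted in tool',(Ti@[534.9,17.4,100,1])[:3])
for lo,hi,r in((130,170,0),(150,156,0)):
    pass
P=cloud(f)
m=(P[...,2]>101)&(P[...,2]<106)&(np.hypot(P[...,0]-535,P[...,1]-17)<30); q=Q[m]; print('post top tool',len(q),q[:,:2].min(0).round(1),q[:,:2].max(0).round(1),((q.min(0)+q.max(0))/2).round(2))
m=(Q[...,2]>115)&(Q[...,2]<136)&(Q[...,0]>6)&(Q[...,0]<64)&(abs(Q[...,1])<36); q=Q[m]; print('ring tool',len(q),q.min(0).round(1),q.max(0).round(1))
c=proj(f,(T@[20,0,124,1])[:3]); u,v=c.astype(int)
cv2.imwrite('pics/w_over.png',cv2.resize(f['pixels'][v-45:v+30,u-50:u+50,::-1],None,fx=8,fy=8,interpolation=cv2.INTER_CUBIC)); print(u-50,v-45)
E
```

```text
t 18.0 pos [560.82   5.24 252.79] sd [0.   0.03 0.02] F [ 0.42 -0.53 -1.27] w,yaw [ 27.12 157.19] tip [562.22   4.91 128.19]
24.411750636063516
post centre predicted in tool [ 28.64382396   1.18632018 152.84349228]
post top tool 954 [  7.2 -19.4] [49.5 21.7] [ 28.36   1.16 150.32]
ring tool 624 [  6.2 -31.8 121.5] [ 56.5  29.8 129.5]
201 116
```

View pics/w_over.png

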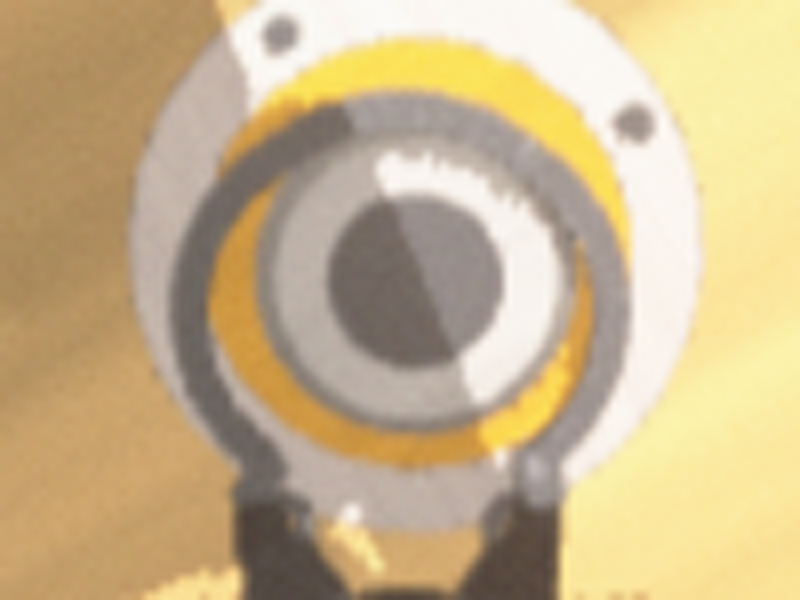

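The ring (centre u≈400) is about 2 mm left of the post (centre u≈416); the back looks right. I shift it and descend to just above the post.

Request:
send_rows([
  [0.0003,0.0039,0,0,0,0,-0.41],
  [0.0003,0.0039,-0.015,0,0,0,-0.41],
  [0.0003,0.0039,-0.032,0,0,0,-0.41],
  [0.0003,0.0039,-0.032,0,0,0,-0.41],
  [0.0003,0.0039,-0.032,0,0,0,-0.41],
])

```text
time_s: 18.68
ee_pos: [561.0, 8.5, 236.8]
ee_rot: [180.0, -0.0, 157.3]
force: [1.0, 0.4, -1.5]
gripper_width: 26.9
gripper_force: 24.4
```

```bash
cat >> h.py <<'E'
def over(tag):
    f=grab('wrist',tag); Ti=np.linalg.inv(f['Tt']); P=cloud(f); Q=P@Ti[:3,:3].T+Ti[:3,3]
    m=(P[...,2]>101)&(P[...,2]<106)&(np.hypot(P[...,0]-535,P[...,1]-17)<20); q=Q[m]; mid=(np.percentile(q,.3,axis=0)+np.percentile(q,99.7,axis=0))/2
    print('post in tool: pred',(Ti@[534.9,17.4,100,1])[:2].round(2),'seen',mid[:2].round(2))
    m=(Q[...,2]>115)&(Q[...,2]<133)&(Q[...,0]>6)&(Q[...,0]<64)&(abs(Q[...,1])<36); q=Q[m]
    for a in (16,22,28,34,40):
        k=q[abs(q[:,0]-a)<2]; print(a,'ring y',k[:,1].min().round(1),k[:,1].max().round(1),'mid',((k[:,1].min()+k[:,1].max())/2).round(2),'z L,R',np.median(k[k[:,1]<0,2]).round(1),np.median(k[k[:,1]>0,2]).round(1))
E
python3 -c "
from h import *
avg(3); over('w_ov2')"
```

```text
t 18.825 pos [561.11   8.48 236.98] sd [0.05 0.01 0.15] F [ 0.37  0.12 -1.81] w,yaw [ 27.09 157.27] tip [562.55   8.22 112.38]
post in tool: pred [27.75 -1.94] seen [27.48 -2.14]
16 ring y -29.7 27.8 mid -0.95 z L,R 123.4 124.5
22 ring y -31.6 29.9 mid -0.89 z L,R 124.1 125.1
28 ring y -31.6 29.9 mid -0.85 z L,R 124.5 125.8
34 ring y -30.5 29.7 mid -0.42 z L,R 125.5 126.3
40 ring y -29.3 27.4 mid -0.97 z L,R 126.3 126.7
```

Request:
send_rows([
  [-0.0003,-0.0022,0,0,0,0,-0.41],
  [-0.0003,-0.0022,0,0,0,0,-0.41],
  [-0.0003,-0.0022,0,0,0,0,-0.41],
])

```text
time_s: 19.25
ee_pos: [560.8, 7.3, 236.9]
ee_rot: [180.0, 0.0, 157.3]
force: [0.4, 0.2, -2.0]
gripper_width: 27.3
gripper_force: 24.4
```

```bash
python3 -c "
from h import *
avg(3); over('w_ov3')"
```

```text
t 19.4 pos [560.82   7.33 236.88] sd [0.   0.01 0.02] F [ 0.16  0.2  -1.69] w,yaw [ 27.27 157.27] tip [562.23   7.08 112.28]
post in tool: pred [27.82 -0.79] seen [27.85 -1.03]
16 ring y -29.6 27.8 mid -0.93 z L,R 123.4 124.3
22 ring y -31.8 29.9 mid -0.95 z L,R 124.1 125.0
28 ring y -31.7 29.9 mid -0.89 z L,R 124.6 125.4
34 ring y -30.5 29.6 mid -0.49 z L,R 125.5 126.0
40 ring y -29.2 27.5 mid -0.86 z L,R 125.8 127.1
```

Ring and post now agree within 0.2 mm, so I descend in stages.

Request:
send_rows([
  [0,0,-0.008,0,0,0,-0.41],
  [0,0,-0.016,0,0,0,-0.41],
  [0,0,-0.024,0,0,0,-0.41],
  [0,0,-0.03,0,0,0,-0.41],
  [0,0,-0.03,0,0,0,-0.41],
  [0,0,-0.03,0,0,0,-0.41],
])

```text
time_s: 20.2
ee_pos: [560.9, 7.3, 222.0]
ee_rot: [180.0, 0.0, 157.3]
force: [0.3, -1.1, -1.1]
gripper_width: 27.1
gripper_force: 24.4
```

```bash
python3 -c "
from h import *
avg(2)
f=grab('wrist','w_d1'); Ti=np.linalg.inv(f['Tt']); Q=cloud(f)@Ti[:3,:3].T+Ti[:3,3]
m=(Q[...,2]>115)&(Q[...,2]<131)&(Q[...,0]>50)&(Q[...,0]<64)&(abs(Q[...,1])<8); q=Q[m]; print('back',len(q),q.min(0).round(1),q.max(0).round(1))
"
```

```text
t 20.3 pos [560.94   7.34 222.  ] sd [0.   0.01 0.01] F [ 0.   -0.61 -1.41] w,yaw [ 27.21 157.27] tip [562.38   7.09  97.4 ]
back 104 [ 50.1  -7.8 122.5] [ 56.5   7.1 130.3]
```

Request:
send_rows([
  [0,0,-0.006,0,0,0,-0.41],
  [0,0,-0.012,0,0,0,-0.41],
  [0,0,-0.018,0,0,0,-0.41],
  [0,0,-0.02,0,0,0,-0.41],
  [0,0,-0.02,0,0,0,-0.41],
])

```text
time_s: 20.98
ee_pos: [560.8, 7.4, 211.8]
ee_rot: [180.0, -0.0, 157.3]
force: [0.7, 0.0, -0.8]
gripper_width: 27.1
gripper_force: 24.4
```

```bash
python3 -c "
from h import *
avg(2); over('w_d2')"
```

```text
t 21.075 pos [560.87   7.35 211.84] sd [0.04 0.01 0.06] F [ 0.24 -0.11 -0.97] w,yaw [ 27.14 157.27] tip [562.28   7.1   87.24]
post in tool: pred [27.88 -0.8 ] seen [27.54 -1.35]
16 ring y -29.6 27.8 mid -0.89 z L,R 123.4 124.3
22 ring y -31.7 29.9 mid -0.9 z L,R 124.1 125.3
28 ring y -31.6 29.8 mid -0.91 z L,R 124.2 125.1
34 ring y -31.5 29.7 mid -0.88 z L,R 125.1 126.0
40 ring y -29.3 27.4 mid -0.97 z L,R 125.8 126.5
```

Request:
send_rows([
  [0,0,-0.003,0,0,0,-0.41],
  [0,0,-0.006,0,0,0,-0.41],
  [0,0,-0.008,0,0,0,-0.41],
  [0,0,-0.008,0,0,0,-0.41],
])

```text
time_s: 21.62
ee_pos: [560.8, 7.4, 207.7]
ee_rot: [-180.0, -0.0, 157.3]
force: [-0.2, -0.1, -1.9]
gripper_width: 26.9
gripper_force: 24.4
```

Request:
send_rows([
  [0,0,-0.002,0,0,0,-0.41],
  [0,0,-0.004,0,0,0,-0.41],
  [0,0,-0.004,0,0,0,-0.41],
])

```text
time_s: 22.0
ee_pos: [560.8, 7.4, 205.8]
ee_rot: [180.0, -0.0, 157.3]
force: [-0.7, 0.1, -1.2]
gripper_width: 27.1
gripper_force: 24.4
```

```bash
python3 -c "
from h import *
avg(3); over('w_d3')"
```

```text
t 22.15 pos [560.84   7.35 205.85] sd [0.01 0.01 0.03] F [-0.03  0.18 -0.79] w,yaw [ 27.11 157.27] tip [562.25   7.09  81.25]
post in tool: pred [27.85 -0.76] seen [27.61 -0.86]
16 ring y -35.0 35.1 mid 0.06 z L,R 123.7 124.2
22 ring y -35.9 35.0 mid -0.41 z L,R 123.6 124.8
28 ring y -34.3 34.8 mid 0.24 z L,R 123.7 125.3
34 ring y -34.5 35.7 mid 0.62 z L,R 124.0 125.4
40 ring y -35.4 35.6 mid 0.1 z L,R 126.2 126.6
```

Request:
send_rows([
  [0,0,-0.002,0,0,0,-0.41],
  [0,0,-0.003,0,0,0,-0.41],
  [0,0,-0.003,0,0,0,-0.41],
])

```text
time_s: 22.58
ee_pos: [560.8, 7.3, 204.3]
ee_rot: [180.0, -0.0, 157.3]
force: [-0.1, 0.7, -1.5]
gripper_width: 27.2
gripper_force: 24.4
```

Request:
send_rows([
  [0,0,-0.001,0,0,0,-0.41],
  [0,0,-0.002,0,0,0,-0.41],
  [0,0,-0.002,0,0,0,-0.41],
])

```text
time_s: 22.95
ee_pos: [560.9, 7.3, 203.4]
ee_rot: [180.0, 0.0, 157.3]
force: [-0.8, -0.0, -0.8]
gripper_width: 27.1
gripper_force: 24.5
```

Request:
send_rows([
  [0,0,-0.001,0,0,0,-0.41],
  [0,0,-0.002,0,0,0,-0.41],
  [0,0,-0.002,0,0,0,-0.41],
])

```text
time_s: 23.32
ee_pos: [561.1, 7.3, 202.8]
ee_rot: [180.0, 0.0, 157.3]
force: [0.0, -1.0, 1.6]
gripper_width: 27.4
gripper_force: 24.6
```

```bash
python3 -c "
from h import *
avg(3)"
```

```text
t 23.475 pos [561.07   7.28 202.8 ] sd [0.01 0.01 0.01] F [-0.1  -0.8   1.87] w,yaw [ 27.08 157.27] tip [562.59   7.01  78.2 ]
```

```bash
cat >> h.py <<'E'
def flat(tag):
    f=grab('wrist',tag); Ti=np.linalg.inv(f['Tt']); P=cloud(f); Q=P@Ti[:3,:3].T+Ti[:3,3]; g=f['pixels'].astype(int)
    c=(Ti@[534.9,17.4,100,1])[:2]; rx,ry=Q[...,0]-c[0],Q[...,1]-c[1]; r=np.hypot(rx,ry); an=np.degrees(np.arctan2(ry,rx))
    for a in range(-180,180,30):
        k=(abs((an-a+180)%360-180)<12)&(P[...,2]>74)&(P[...,2]<90)
        m=k&(r>25)&(r<28); w=k&(r>31.5)&(r<33.3)
        if m.sum()>3: print(a,m.sum(),'ring z',np.median(P[m][:,2]).round(1),'r>29..33.5 z',np.median(P[w][:,2]).round(1) if w.sum() else '')
E
python3 -c "
from h import *
flat('w_f1')"
```

```text
-120 11 ring z 80.6 r>29..33.5 z 77.6
-90 24 ring z 80.7 r>29..33.5 z 77.6
-60 31 ring z 81.3 r>29..33.5 z 77.3
-30 31 ring z 81.3 r>29..33.5 z 77.7
0 31 ring z 81.1 r>29..33.5 z 77.4
30 32 ring z 81.1 r>29..33.5 z 77.6
60 28 ring z 80.8 r>29..33.5 z 77.4
90 25 ring z 80.4 r>29..33.5 z 77.6
120 14 ring z 80.8 r>29..33.5 z 77.7
```

Contact is felt (+3 N). The ring's top is 3–3.7 mm above the washer all round, so it lies flat. I release gradually, keeping the tips' height nearly constant and following the 2 mm shift of the eyes.

Request:
send_rows([
  [0,0,0.0016,0,0,0,-0.41],
  [0,0,0.0016,0,0,0,-0.37],
  [0.0006,-0.0003,0.0016,0,0,0,-0.32],
  [0.0012,-0.0005,0.0014,0,0,0,-0.27],
  [0.0012,-0.0005,0.0012,0,0,0,-0.25],
])

```text
time_s: 24.15
ee_pos: [561.6, 7.3, 203.1]
ee_rot: [180.0, 0.0, 157.3]
force: [0.0, 0.7, 0.9]
gripper_width: 34.6
gripper_force: 19.9
```

```bash
python3 -c "
from h import *
avg(2); print(env.state()['gripper_force']); flat('w_f2')"
```

```text
t 24.25 pos [561.59   7.3  203.07] sd [0.02 0.02 0.01] F [0.39 1.08 0.75] w,yaw [ 34.5  157.27] tip [563.05   7.1   78.47]
19.931836766190827
-120 11 ring z 80.9 r>29..33.5 z 77.4
-90 24 ring z 80.8 r>29..33.5 z 77.7
-60 29 ring z 80.7 r>29..33.5 z 77.9
-30 32 ring z 80.7 r>29..33.5 z 77.7
0 31 ring z 80.5 r>29..33.5 z 77.0
30 33 ring z 80.8 r>29..33.5 z 77.3
60 29 ring z 80.3 r>29..33.5 z 77.4
90 28 ring z 79.7 r>29..33.5 z 77.5
120 13 ring z 80.3 r>29..33.5 z 77.5
```

Request:
send_rows([
  [0.0006,-0.0003,0,0,0,0,-0.2],
  [0.0012,-0.0005,-0.0002,0,0,0,-0.15],
  [0.0018,-0.0008,-0.0005,0,0,0,-0.1],
  [0.0024,-0.001,-0.0008,0,0,0,-0.05],
  [0.0024,-0.001,-0.001,0,0,0,0.0],
])

```text
time_s: 24.92
ee_pos: [562.5, 6.3, 202.5]
ee_rot: [-180.0, -0.0, 157.3]
force: [-0.1, 0.2, 2.3]
gripper_width: 45.7
gripper_force: 15.1
```

```bash
python3 -c "
from h import *
avg(2); print(env.state()['gripper_force']); flat('w_f3')"
```

```text
t 25.025 pos [562.49   6.34 202.51] sd [0.   0.01 0.01] F [-0.44  0.35  2.22] w,yaw [ 45.64 157.28] tip [563.85   6.02  77.91]
15.262551605701447
-120 6 ring z 80.6 r>29..33.5 z 77.4
-90 29 ring z 80.4 r>29..33.5 z 77.3
-60 31 ring z 80.2 r>29..33.5 z 77.2
-30 28 ring z 80.4 r>29..33.5 z 77.5
0 33 ring z 80.8 r>29..33.5 z 77.2
30 28 ring z 80.4 r>29..33.5 z 77.1
60 30 ring z 80.5 r>29..33.5 z 77.6
90 28 ring z 80.2 r>29..33.5 z 77.3
120 9 ring z 80.6 r>29..33.5 z 77.6
```

Request:
send_rows([
  [0.0004,-0.0002,0,0,0,0,0.06],
  [0.0008,-0.0004,-0.0004,0,0,0,0.12],
  [0.0008,-0.0004,-0.0008,0,0,0,0.17],
  [0.0008,-0.0004,-0.0008,0,0,0,0.2],
  [0.0008,-0.0004,-0.0008,0,0,0,0.2],
])

```text
time_s: 25.7
ee_pos: [562.9, 6.4, 201.8]
ee_rot: [-180.0, -0.0, 157.3]
force: [0.9, -0.4, -0.5]
gripper_width: 54.7
gripper_force: 10.2
```

```bash
cat >> h.py <<'E'
def ringfit(tag):
    f=load(tag); Ti=np.linalg.inv(f['Tt']); P=cloud(f); m=(P[...,2]>79)&(P[...,2]<83)&(np.hypot(P[...,0]-534.9,P[...,1]-17.4)<32)&(np.hypot(P[...,0]-534.9,P[...,1]-17.4)>22); q=P[m]
    l=(q[:,:2]-[534.9,17.4])@f['Tt'][:2,0]; b=np.hypot(*(q[:,:2]-[534.9,17.4]).T)
    back=q[l>0]; an=np.degrees(np.arctan2(*( (back[:,:2]-[534.9,17.4])@f['Tt'][:2,:2]).T[::-1]))
    rr=np.hypot(*(back[:,:2]-[534.9,17.4]).T)
    print('outer r by angle',[(a,np.max(rr[abs(an-a)<10]).round(1)) for a in(-75,-45,-15,15,45,75) if (abs(an-a)<10).any()])
E
python3 -c "
from h import *
avg(2); print(env.state()['gripper_force']); flat('w_f4'); ringfit('w_f1'); ringfit('w_f3'); ringfit('w_f4')"
```

```text
t 25.8 pos [562.92   6.38 201.85] sd [0.   0.03 0.01] F [ 0.09 -0.13 -0.29] w,yaw [ 54.51 157.27] tip [564.28   6.11  77.25]
10.209069550037384
-180 4 ring z 86.0 r>29..33.5 z 77.8
-120 6 ring z 79.0 r>29..33.5 z 77.6
-90 22 ring z 80.2 r>29..33.5 z 77.6
-60 32 ring z 80.6 r>29..33.5 z 77.5
-30 33 ring z 80.6 r>29..33.5 z 77.6
0 34 ring z 80.0 r>29..33.5 z 77.6
30 33 ring z 80.5 r>29..33.5 z 77.5
60 30 ring z 80.6 r>29..33.5 z 77.4
90 21 ring z 80.2 r>29..33.5 z 77.1
120 9 ring z 78.8 r>29..33.5 z 77.7
outer r by angle [(-75, np.float64(30.8)), (-45, np.float64(30.0)), (-15, np.float64(29.3)), (15, np.float64(29.4)), (45, np.float64(31.1)), (75, np.float64(30.6))]
outer r by angle [(-75, np.float64(29.9)), (-45, np.float64(28.3)), (-15, np.float64(28.5)), (15, np.float64(28.5)), (45, np.float64(28.2)), (75, np.float64(28.0))]
outer r by angle [(-75, np.float64(30.0)), (-45, np.float64(27.2)), (-15, np.float64(31.7)), (15, np.float64(30.4)), (45, np.float64(31.0)), (75, np.float64(27.3))]
```

Request:
send_rows([
  [0,0,0.002,0,0,0,0.2],
  [0,0,0.004,0,0,0,0.2],
  [0,0,0.008,0,0,0,0.2],
  [0,0,0.014,0,0,0,0.2],
  [0,0,0.02,0,0,0,0.2],
  [0,0,0.02,0,0,0,0.2],
])

```text
time_s: 26.6
ee_pos: [563.3, 6.4, 212.5]
ee_rot: [180.0, 0.0, 157.3]
force: [-0.3, -0.1, -1.5]
gripper_width: 55.0
gripper_force: 10.3
```

```bash
python3 - <<'E'
from h import *
from scipy.optimize import least_squares
avg(2); print(env.state()['gripper_force']); flat('w_f5')
f=load('w_f5'); T=f['Tt']; A=f['T_tool_cam']
# fit: rectify at z=80.3 plane in polar about post; print ring outer/inner via washer yellow mask
th=np.radians(np.arange(-180,180,15)); rs=np.arange(22,36,.25)
I=f['pixels'].astype(np.float32)
for t in th:
    d=np.cos(t)*T[:2,0]+np.sin(t)*T[:2,1]
    uv=np.array([proj(f,[534.9+r*d[0],17.4+r*d[1],80.3]) for r in rs],np.float32)
    c=cv2.remap(I,uv[None,:,0],uv[None,:,1],cv2.INTER_LINEAR)[0]
    y=(c[:,0]-c[:,2])>.3*c[:,0]
    k=np.where(y&(rs>25))[0]; print(int(np.degrees(t).round()),'first yellow r',rs[k[0]] if len(k) else None,'lum@25-27',c[(rs>25)&(rs<27)].mean().round(0))
E
```

```text
t 26.7 pos [563.19   6.39 212.4 ] sd [0.08 0.02 0.13] F [-0.24 -0.13 -1.78] w,yaw [ 55.11 157.27] tip [564.68   6.13  87.8 ]
10.282216519117355
-120 6 ring z 79.4 r>29..33.5 z 77.2
-90 22 ring z 80.1 r>29..33.5 z 77.3
-60 27 ring z 80.1 r>29..33.5 z 77.5
-30 30 ring z 80.4 r>29..33.5 z 77.2
0 31 ring z 80.4 r>29..33.5 z 77.2
30 30 ring z 80.1 r>29..33.5 z 77.3
60 28 ring z 80.2 r>29..33.5 z 77.2
90 23 ring z 80.0 r>29..33.5 z 77.3
120 11 ring z 80.0 r>29..33.5 z 77.4
-180 first yellow r 28.25 lum@25-27 151.0
-165 first yellow r 29.5 lum@25-27 154.0
-150 first yellow r 27.5 lum@25-27 146.0
-135 first yellow r 27.0 lum@25-27 136.0
-120 first yellow r 27.0 lum@25-27 128.0
-105 first yellow r 26.75 lum@25-27 122.0
-90 first yellow r 26.75 lum@25-27 115.0
-75 first yellow r 27.0 lum@25-27 110.0
-60 first yellow r 26.75 lum@25-27 112.0
-45 first yellow r 26.5 lum@25-27 115.0
-30 first yellow r 26.5 lum@25-27 116.0
-15 first yellow r 26.75 lum@25-27 156.0
0 first yellow r 26.75 lum@25-27 161.0
15 first yellow r 26.75 lum@25-27 161.0
30 first yellow r 26.75 lum@25-27 164.0
45 first yellow r 26.75 lum@25-27 158.0
60 first yellow r 26.75 lum@25-27 159.0
75 first yellow r 26.75 lum@25-27 158.0
90 first yellow r 27.0 lum@25-27 160.0
105 first yellow r 27.0 lum@25-27 168.0
120 first yellow r 26.75 lum@25-27 172.0
135 first yellow r 26.75 lum@25-27 176.0
150 first yellow r 27.75 lum@25-27 154.0
165 first yellow r 29.25 lum@25-27 150.0
```

The ring is flat, concentric (outer radius about 27 mm at every angle) and closed in the groove. I take the pliers back to the block.

Request:
send_rows([
  [0,0,0.05,0,0,0,0.2],
  [-0.01,0.04,0.1,0,0,0.05,0.2],
  [-0.04,0.14,0.11,0,0,0.15,0.2],
  [-0.07,0.26,0.11,0,0,0.28,0.2],
  [-0.1,0.37,0.11,0,0,0.375,0.2],
  [-0.13,0.47,0.11,0,0,0.375,0.2],
  [-0.145,0.56,0.11,0,0,0.375,0.2],
  [-0.145,0.6,0.11,0,0,0.375,0.2],
  [-0.145,0.618,0.11,0,0,0.375,0.2],
  [-0.145,0.618,0.11,0,0,0.375,0.2],
  [-0.145,0.618,0.11,0,0,0.375,0.2],
])

```text
time_s: 28.12
ee_pos: [490.9, 314.1, 267.1]
ee_rot: [-180.0, -0.0, 179.7]
force: [0.6, 0.2, -1.8]
gripper_width: 54.9
gripper_force: 10.3
```

```bash
python3 - <<'E'
from h import *
avg(4)
for tag in ('w_up','w_bk'):
    if tag=='w_bk': grab('wrist',tag)
    f=load(tag); Ti=np.linalg.inv(f['Tt']); P=cloud(f); Q=P@Ti[:3,:3].T+Ti[:3,3]
    for a,b in((64,80),(80,98),(102,118)):
        m=(Q[...,2]>a)&(Q[...,2]<b)&(abs(Q[...,1])<20)&(abs(Q[...,0])<12); q=Q[m]; print(tag,a,b,len(q),'x',np.median(q[:,0]).round(2),'y',q[:,1].min().round(1),q[:,1].max().round(1))
    # block mouth plane extents: pocket = points below mouth; top face z 66..73
    m=(P[...,2]>66)&(P[...,2]<74)&(abs(P[...,0]-492)<40)&(abs(P[...,1]-315)<40); q=P[m]; qq=q; print('mouth face',len(q),np.percentile(q,[1,99],axis=0).round(1).tolist())
E
```

```text
t 28.325 pos [490.87 314.24 267.18] sd [0.05 0.13 0.05] F [ 0.41  0.27 -1.93] w,yaw [ 54.67 179.69] tip [492.28 314.49 142.58]
w_up 64 80 64 x 2.03 y -10.9 11.6
w_up 80 98 88 x 2.01 y -11.7 12.4
w_up 102 118 53 x 0.99 y -10.4 10.8
mouth face 1208 [[468.6, 281.6, 66.3], [517.3, 349.6, 72.5]]
w_bk 64 80 72 x 2.48 y -11.8 11.5
w_bk 80 98 78 x 2.53 y -12.6 11.3
w_bk 102 118 48 x 1.61 y -11.0 9.8
mouth face 1199 [[468.6, 281.7, 66.2], [517.0, 349.6, 72.5]]
```

Request:
send_rows([
  [0.0003,0.0033,-0.04,0,0,0,0.2],
  [0.0003,0.0033,-0.08,0,0,0,0.2],
  [0.0003,0.0033,-0.12,0,0,0,0.2],
  [0.0003,0.0033,-0.13,0,0,0,0.2],
  [0.0003,0.0033,-0.13,0,0,0,0.2],
  [0.0003,0.0033,-0.13,0,0,0,0.2],
])

```text
time_s: 29.12
ee_pos: [491.2, 317.3, 203.1]
ee_rot: [179.9, 0.1, 179.8]
force: [0.9, 1.4, -1.7]
gripper_width: 55.2
gripper_force: 10.3
```

```bash
python3 -c "
from h import *
avg(2); print(tip(-.9,-.3))"
```

```text
t 29.225 pos [491.18 317.3  203.08] sd [0.   0.   0.01] F [ 0.92  0.55 -1.59] w,yaw [ 55.07 179.77] tip [492.78 317.73  78.49]
[492.1672873  317.09369865  78.39038446]
```

Request:
send_rows([
  [-0.0004,-0.0028,0,0,0,0,0.2],
  [-0.0004,-0.0028,0,0,0,0,0.2],
  [-0.0004,-0.0028,-0.01,0,0,0,0.2],
  [-0.0004,-0.0028,-0.02,0,0,0,0.2],
  [-0.0004,-0.0028,-0.03,0,0,0,0.2],
  [-0.0004,-0.0028,-0.04,0,0,0,0.2],
  [-0.0004,-0.0028,-0.04,0,0,0,0.2],
])

```text
time_s: 30.1
ee_pos: [490.2, 315.5, 181.4]
ee_rot: [-180.0, -0.1, 179.8]
force: [0.3, 0.0, -1.7]
gripper_width: 55.0
gripper_force: 10.3
```

Request:
send_rows([
  [0,0,-0.015,0,0,0,0.2],
  [0,0,-0.03,0,0,0,0.2],
  [0,0,-0.045,0,0,0,0.2],
  [0,0,-0.055,0,0,0,0.2],
  [0,0,-0.055,0,0,0,0.2],
])

```text
time_s: 30.72
ee_pos: [490.3, 315.5, 154.0]
ee_rot: [-180.0, -0.0, 179.8]
force: [-0.1, -0.3, -1.4]
gripper_width: 54.7
gripper_force: 10.3
```

Request:
send_rows([
  [0,0,-0.012,0,0,0,0.2],
  [0,0,-0.024,0,0,0,0.2],
  [0,0,-0.034,0,0,0,0.2],
  [0,0,-0.038,0,0,0,0.2],
  [0,0,-0.038,0,0,0,0.2],
])

```text
time_s: 31.35
ee_pos: [490.4, 315.6, 135.4]
ee_rot: [-180.0, -0.0, 179.8]
force: [0.6, 0.7, -1.8]
gripper_width: 54.8
gripper_force: 10.3
```

Near the floor now. I lower 2 mm more, release and rise.

Request:
send_rows([
  [0,0,-0.002,0,0,0,0.2],
  [0,0,-0.004,0,0,0,0.2],
  [0,0,-0.004,0,0,0,0.2],
])

```text
time_s: 31.72
ee_pos: [490.5, 315.6, 133.6]
ee_rot: [180.0, -0.0, 179.8]
force: [-1.0, 0.1, -1.0]
gripper_width: 55.1
gripper_force: 10.3
```

Request:
send_rows([
  [0,0,0,0,0,0,0.3],
  [0,0,0,0,0,0,0.5],
  [0,0,0,0,0,0,0.8],
  [0,0,0,0,0,0,1],
  [0,0,0,0,0,0,1],
  [0,0,0.04,0,0,0,1],
  [0,0,0.1,0,0,0,1],
  [0,0,0.2,0,0,0,1],
  [0,0,0.26,0,0,0,1],
  [0,0,0.3,0,0,0,1],
  [0,0,0.3,0,0,0,1],
  [0,0,0.3,0,0,0,1],
])

```text
time_s: 33.22
ee_pos: [490.0, 315.4, 282.4]
ee_rot: [-179.9, -0.1, 179.8]
force: [0.4, 0.3, -1.1]
gripper_width: 91.1
gripper_force: 0.0
```

```bash
python3 - <<'E'
from h import *
avg(2)
f=grab('wrist','w_end'); P=cloud(f)
m=(P[...,2]>100)&(P[...,2]<200)&(abs(P[...,0]-491)<40)&(abs(P[...,1]-316)<50)
for a in range(110,200,15):
    q=P[m]; q=q[(q[:,2]>a)&(q[:,2]<a+15)]
    if len(q): print(a,len(q),q.min(0).round(1),q.max(0).round(1))
for tag in('top0','t_end'):
    if tag=='t_end': grab('top',tag)
    f=load(tag); P=cloud(f)
    m=(P[...,2]>140)&(abs(P[...,0]-491)<40)&(abs(P[...,1]-316)<50)&(P[...,2]<200); print(tag,np.percentile(P[m],[2,50,98],axis=0).round(0).tolist())
    for n,x,y,h in(('mug',670,210,80),('tub',664,-228,25)):
        k=(P[...,2]>h)&(P[...,2]<h+40)&(np.hypot(P[...,0]-x,P[...,1]-y)<75); print(n,P[k].mean(0).round(1))
E
```

```text
t 33.325 pos [489.98 315.34 282.26] sd [0.04 0.02 0.14] F [ 0.5  -0.18 -0.29] w,yaw [ 91.24 179.77] tip [491.14 315.51 157.66]
110 66 [489.1 292.1 110.2] [500.5 337.4 124.8]
125 86 [489.6 290.8 125.2] [502.6 339.9 139.8]
140 59 [488.8 288.5 140.1] [501.8 341.5 155. ]
155 131 [489.2 286.5 155. ] [502.9 343.  169.5]
170 100 [491.2 289.2 170.1] [496.8 340.7 184.9]
185 181 [493.1 289.2 185. ] [504.3 339.7 191.6]
top0 [[484.0, 288.0, 141.0], [490.0, 300.0, 174.0], [497.0, 340.0, 191.0]]
mug [669.7 212.7  89.8]
tub [ 671.6 -236.7   36.5]
t_end [[487.0, 287.0, 149.0], [494.0, 289.0, 165.0], [502.0, 294.0, 182.0]]
mug [670.2 213.7  89.8]
tub [ 672.  -236.7   36.4]
```

```bash
python3 -c "
from workcell import env
print(env.job_done())"
```

```text
the job is handed in; nothing more can be done
None
```

I handed the job in at 33 s of the 64 s allowed; my last camera and depth checks show the ring flat and closed in the groove and the pliers upright on the pocket floor, and `env.job_done()` gave no verdict.

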